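Refit the spring-loaded roll spindle in a tin toy cash register

TASK

Lift the spring-loaded spindle out of its wooden storage rack and lay it down on its side on the bare shelf, letting go of it there. Then take it again by its two square end plates, squeeze them together to shorten it, bring it level between the two end cups on top of the toy cash register and let it spring out so that both of its noses sit fully in the cups, either way round. Leave the jar, the hammer and the bus roof where they are.

Things in the scene. Friction and masses are not known exactly. Their poses are not given: they have to be found in the camera images.
- spindle: Spring-loaded spindle, 152 mm long, 0.23 kg: wooden barrel between two square end plates, a steel nose beyond each. Origin on its axis, midway between the plates when relaxed; y along the axis to the sprung end. Starts in the rack, z up. Lying on its plates on a level surface, its axis is level, 30 mm above that surface, and it does not roll
- plunger (a joint): Compression of the spindle in m: 0 relaxed (5 N preload) to 0.018 at a firm stop (12 N); springs back. Pushing the plates together by their outer faces shortens it from 152 to 134 mm overall
- barrel (a point): Middle of the pale wooden barrel, on the axis, axes as the spindle. Diameter 28 mm, from y = -30 to +11 mm of the spindle's origin, part of the plain end; from +11 to +30 mm a 16 mm steel rod shows, which slides into it
- plate_plain (a point): Centre of the outer face of the plain end plate, at y = -34 mm. Aluminium, 60 x 60 mm (sides along the spindle's x and z), 4 mm thick; above the nose 25 mm of bare plate stands free for a finger
- plate_spring (a point): Centre of the outer face of the sprung end plate, like the plain one, at y = +34 mm when relaxed; moves with the plunger. Outer faces 68 mm apart relaxed, 50 mm fully squeezed
- nose_plain (a point): Tip of the nose at the plain end, on the axis. Each nose is a 10 mm round steel pin, 42 mm long from its plate, tapered to 5 mm over the last 4 mm
- nose_spring (a point): Tip of the nose at the sprung end, on the axis; moves with the plunger
- register: Toy tin cash register, fixed: grey box 145 mm (x) x 190 mm (y), origin at the centre of its underside, keys and a low dropped flap (jutting 29 mm) on its front (-x), a small crank on its +y side (15 mm). On its deck two steel cheeks, 44 mm wide in x, 12 mm thick, tops 147 mm above the shelf, inner faces at y = -70 and +70 mm (140 mm apart), each with a round cup in it facing the other
- deck (a point): Centre of the register's flat deck, 80 mm above the shelf, 50 mm below the cup axis
- cup_left (a point): Centre of the floor of the cup at the register's +y side. Each cup is a round blind hole of 15 mm diameter, 5.3 mm deep
- cup_right (a point): Centre of the floor of the cup at the register's -y side. The floors are 150.6 mm apart: the fitted spindle stays squeezed by 1.4 mm
- cup_mid (a point): Point midway between the cups on their common level axis, 130 mm above the shelf; axes as the register, the cup axis along y
- rack: Dark wooden rack, fixed, origin at the centre of its underside, base 75 mm (x) x 180 mm (y) x 20 mm. The spindle lies along its y. Two posts, 61 mm wide in x, tops 75 mm above the shelf, fill y = 40 to 54 and -40 to -54 mm, too near the plates for a finger; the noses lie in slots 14 mm wide, open at the top. Room is free either side of the barrel
- rack_bed (a point): Centre of the rack base's top, 20 mm above the shelf, where the plates rest (axis 50 mm above the shelf). Rack and register may change sides. The shelf is bare from x = 0.36 to 0.46 m, y = -0.15 to 0.15 m
- jar: Bystander: cobalt glass jar, 68 mm diameter, 100 mm high, origin at the centre of its foot. Leave alone
- hammer: Bystander: steel hammer with a wooden handle, 240 mm long, lying along its x. Leave alone
- bus_roof: Bystander: green tin bus roof, 170 x 62 x 25 mm, origin at the centre of its underside. Leave alone
Things that resemble listed ones, but are neither listed nor needed, are in the scene too. Leave any red look-alike of the spindle alone.

How it is judged:
On the way, in this order (a step that is already met when the one before it is completed fails the run):
1. the spindle lies on its side on the bare shelf and is let go (height (world z) of spindle below 0.035 m and angle between spindle's own y axis and vertical between 1.5 and 1.64 rad and linear speed of spindle below 0.02 m/s and contact force between the fingers and spindle below 0.1 N), for 0.2 s.
2. the spindle is squeezed short above the shelf, held by its end plates (value of joint plunger above 0.01 m and height (world z) of spindle above 0.06 m and contact force between the fingers and spindle above 2 N), for 0.1 s.
At the end, for the whole second after the job is handed in: Both noses of the spindle sit in the two cups (each tip within 5 mm of its cup's floor centre, either way round); the spindle is released and at rest (((distance between nose_plain and cup_left below 0.005 m and distance between nose_spring and cup_right below 0.005 m) or (distance between nose_plain and cup_right below 0.005 m and distance between nose_spring and cup_left below 0.005 m)) and linear speed of spindle below 0.02 m/s and velocity of joint plunger between -0.02 and 0.02 m/s); the robot touches nothing.
It fails at once if the jar is moved by more than 40 mm (distance of jar from where it was at the start of the episode above 0.04 m).
It fails at once if the hammer is moved by more than 40 mm (distance of hammer from where it was at the start of the episode above 0.04 m).
It fails at once if the bus roof is moved by more than 40 mm (distance of bus_roof from where it was at the start of the episode above 0.04 m).
It fails at once if the jar is tipped (angle between jar's own z axis and vertical above 0.5 rad).
It also fails if it takes over 69 s, if anything falls off the work surface, if the arm or the gripper's body presses on something with over 40 N, if the wrist force passes 120 N, or if a joint passes its speed limit or range.

ROBOT

A 6-joint arm with a two-finger parallel gripper is mounted at the origin on the work surface. World frame = base frame: x ahead of the robot, y to its left, z up, the work surface at z = 0. Lengths are in m, angles in rad, forces in N, time in s.
With the tool pointing down it reaches from about 0.3 to 0.875 m from the base axis. Payload 4.2 kg.
Tool frame: the origin (TCP) lies at the very end of the fingers, on their centre line; the grasp point (between the pads) lies ctrl.grip_depth behind it (ctrl.grip_depth is the distance from the TCP to the grasp point, in m); z points along the fingers, y is the direction in which the jaws open and shut (so a half turn about z gives the same grasp; the last joint's range is limited). The gripper opens to 85 mm and grips with 20 to 120 N. Pads are 22 mm wide; open, the fingers measure 114 mm over their backs; the gripper's body (76 mm by 85 mm) begins 54 mm behind the grasp point. The pads swing forward as they close: fully open they stand 13 mm farther back than shut.
Start: joints at [-1.164, 0.32, 1.565, -0, 1.257, -0.02], TCP at [0.238, -0.523, 0.208] pointing down, gripper open.
Joint ranges: [-3.11, 3.11], [-0.84, 2.01], [0.21, 2.61], [-1.34, 4.49], [0.05, 2.63], [-2.56, 2.56]. Speed limits (rad/s): [2.57, 2.57, 3.14, 3.14, 3.14, 3.14].

INTERFACE

Orientations are given as a 3x3 rotation matrix whose columns are the frame's x, y, z axes.
In Python, from workcell import ctrl, eyes, order gives the robot as it stands.
- The arm moves only by the shell command python3 -m creep 'ROWS' [OPENING] [FORCE]. ROWS is JSON, a list of rows, each a list of 4 numbers: the shift along the tool's x, y, z in m, then the turn about the tool's z in rad. A call has 1 to 20 rows; each row is the pose to reach, as a shift and turn from the pose commanded when the call began, along the tool's axes at that moment; what a row does not reach only later rows make up. A row lasts 1/8 s, in which the tool goes at most 62.5 mm and 10.7 degrees, less where a joint would pass 70% of its speed; a pose out of reach is approached as far as the arm can. A call with a gripper value outside its range is refused whole. OPENING is the opening, from 0 (shut) to 1 (fully open), set as the call begins (- or left out, the last holds). The fingers move at their own pace and stop on an object; FORCE is the grip in N (left out, the last holds). Time passes only in rows, so rows that repeat a pose let the fingers close. It gives the time, the measured TCP pose, the force and the opening at its end, in the units of the state.
- ctrl.observe(): the state, without advancing time (a new reading comes with each control period).
- eyes.grab_frame(name): name is "scene" or "top"; returns (picture, depth): 400x640x3 uint8, red, green, blue; 400x640 float32, m along the optical axis (not along the pixel's ray), 0 where there is no reading.
- eyes.camera_model(name): a dict with "fx", "fy", "cx", "cy" (pixels), "world_to_cam" (4x4, takes a point from world to camera coordinates). Camera axes: x right, y down, z forward; pixel columns grow to the right and rows downward; lengths in m; the calibration is good to about 2 mm. A picture is of the moment at which its call begins. camera_model takes no time and is no camera call.
- order.job_done(): hands the job in, once; it reports no verdict.
The state is a dict: "clock": time; "joint_pos": joint angles; "joint_velocities": joint speeds; "joint_efforts": joint torques, N m; "tcp_pos": TCP position; "eef_rot": TCP orientation; "ft_force": force on the tool from outside, world axes, zero at the start; "ft_torque": the same for the moment, N m; "width": finger opening in m.
Only numpy, scipy, OpenCV 4.12 (cv2) and the standard library are available. Lean on these libraries where they do the work, as an engineer would, in place of code of your own. Each camera call takes 0.05 s, during which the arm holds its last target.

## Working session

There is one attempt and no reset: what is moved stays moved. The work goes in short steps, Python scripts to look and compute and a shell command to move; the robot and the scene stay as the last step left them, time stands still between calls to the robot, and variables do not carry over. Pictures are saved under pics/ and viewed, and the job is handed in when it is done.

```bash
ls; mkdir -p pics
python3 - <<'E'
from workcell import ctrl, eyes, order
import cv2,numpy as np,json
print(ctrl.observe(), ctrl.grip_depth)
for n in("scene","top"):
    p,d=eyes.grab_frame(n); cv2.imwrite(f"pics/{n}0.png",p[:,:,::-1]); np.save(f"pics/{n}0.npy",d); np.save(f"pics/{n}0p.npy",p)
    print(n,eyes.camera_model(n))
E
```

```text
pics
{'clock': 0.0, 'joint_pos': array([-1.16404170e+00,  3.20324668e-01,  1.56569690e+00,  2.68450670e-05,
        1.25739311e+00, -1.99844228e-02]), 'joint_velocities': array([ 0.00123116,  0.0002436 , -0.00074574,  0.0001798 ,  0.00016924,
        0.00088022]), 'joint_efforts': array([-5.44137929e-04, -4.15523601e+01, -2.34162837e+01, -1.54482555e-04,
        8.19286855e-03, -4.95208035e-07]), 'tcp_pos': array([ 0.23780472, -0.52294567,  0.20745654]), 'eef_rot': array([[ 9.10323766e-01,  4.13896308e-01, -6.97395827e-04],
       [ 4.13896891e-01, -9.10322212e-01,  1.68346960e-03],
       [ 6.19269401e-05, -1.82115235e-03, -9.99998340e-01]]), 'ft_force': array([-0.37319488,  0.10851054, -0.06570988]), 'ft_torque': array([ 0.04530546, -0.01397835, -0.06430078]), 'width': 0.08547328750362505} 0.0187
scene {'fx': 376.3734277685071, 'fy': 376.3734277685071, 'cx': 322.1617666089377, 'cy': 203.22949591412416, 'world_to_cam': array([[-4.29619467e-01,  9.03009956e-01, -3.65279457e-04,
         2.52468384e-01],
       [ 5.72280205e-01,  2.71957265e-01, -7.73650188e-01,
        -2.59447531e-01],
       [-6.98514482e-01, -3.32584223e-01, -6.33612857e-01,
         1.51570929e+00],
       [ 0.00000000e+00,  0.00000000e+00,  0.00000000e+00,
         1.00000000e+00]])}
top {'fx': 435.614195377141, 'fy': 435.614195377141, 'cx': 321.694741804272, 'cy': 198.5161449558064, 'world_to_cam': array([[-0.02202882, -0.99967242, -0.01303029,  0.00780498],
       [-0.99538877,  0.02314779, -0.09308797,  0.60677598],
       [ 0.0933591 ,  0.01091959, -0.99557262,  1.53554734],
       [ 0.        ,  0.        ,  0.        ,  1.        ]])}
```

View pics/scene0.png

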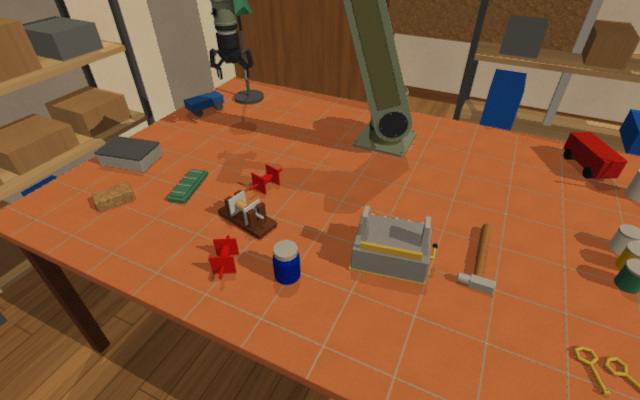

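View pics/top0.png

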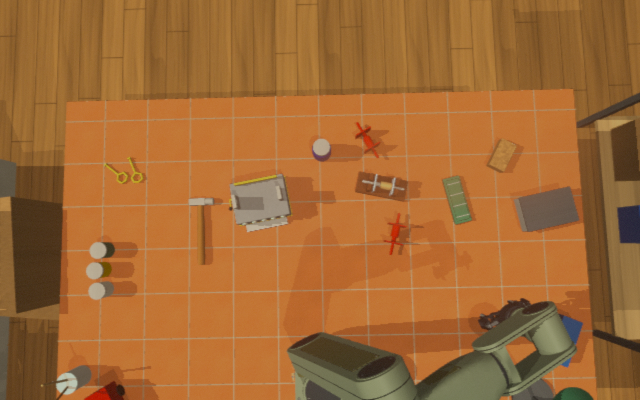

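The top view shows the rack and spindle at (382,186), the register at (260,202), the jar at (321,150), and red look-alikes at (367,140) and (397,233). Next I'll deproject and zoom in.

```bash
cat > h.py <<'E'
from workcell import ctrl, eyes, order
import cv2,numpy as np
def cloud(n,d):
    c=eyes.camera_model(n); v,u=np.mgrid[:400,:640]
    P=np.stack([(u-c['cx'])/c['fx']*d,(v-c['cy'])/c['fy']*d,d],-1)
    T=c['world_to_cam']; return (P-T[:3,3])@T[:3,:3]
def crop(p,x0,x1,y0,y1,s,f):
    cv2.imwrite(f,cv2.resize(np.ascontiguousarray(p[y0:y1,x0:x1,::-1]),None,fx=s,fy=s,interpolation=cv2.INTER_CUBIC))
E
python3 - <<'E'
from h import *
p=np.load('pics/top0p.npy');d=np.load('pics/top0.npy')
crop(p,340,430,155,215,8,'pics/c1.png'); crop(p,215,305,165,240,8,'pics/c2.png')
q=np.load('pics/scene0p.npy'); crop(q,205,305,150,280,4,'pics/c3.png'); crop(q,340,440,200,285,7,'pics/c4.png')
W=cloud('top',d)
z=W[...,2]
def rep(n,m):
    Q=W[m]; r=cv2.minAreaRect((Q[:,:2]*1000).astype(np.float32)); print(n,len(Q),np.median(Q,0).round(4),r,np.percentile(Q[:,2],[2,50,98]).round(3))
def box(x0,x1,y0,y1):
    m=np.zeros((400,640),bool); m[y0:y1,x0:x1]=1; return m&(d>0)
B=box(350,412,165,205)
rep('rack base',B&(z>.012)); rep('rackbase lo',B&(z>.012)&(z<.03)); rep('high',B&(z>.035)); rep('posts',B&(z>.066)&(z<.082)); 
R=box(228,296,170,235)
rep('reg>.07',R&(z>.07)); rep('deck',R&(z>.074)&(z<.086)); rep('cheeks',R&(z>.135))
ch=R&(z>.138)
Q=W[ch]
for s in (Q[:,1]>np.median(W[R&(z>.07)][:,1]),):
    for t in (s,~s):
        print('cheek',t.sum(),Q[t].mean(0),cv2.minAreaRect((Q[t][:,:2]*1000).astype(np.float32)))
for n,b in dict(jar=(308,335,137,163),red1=(350,385,120,160),red2=(382,425,210,255),ham=(185,217,192,270),bus=(440,475,172,227)).items():
    rep(n,box(*b)&(z>.012))
print(np.median(z[300:330,150:250]), np.median(z[120:160,200:300]))
E
```

```text
rack base 1020 [ 0.6456 -0.2194  0.0235] ((648.4622192382812, -221.5172119140625), (179.91168212890625, 75.10138702392578), 77.58452606201172) [0.014 0.023 0.08 ]
rackbase lo 610 [ 0.6426 -0.2141  0.0197] ((648.4622192382812, -221.5172119140625), (179.91168212890625, 75.10138702392578), 77.58452606201172) [0.013 0.02  0.027]
high 405 [ 0.6468 -0.2271  0.0634] ((647.6796264648438, -221.81277465820312), (147.61866760253906, 61.522621154785156), 78.33959197998047) [0.042 0.063 0.082]
posts 165 [ 0.6477 -0.243   0.0746] ((648.8980712890625, -221.3018035888672), (107.08134460449219, 61.52152633666992), 76.9463119506836) [0.067 0.075 0.081]
reg>.07 2276 [0.6046 0.2113 0.0801] ((605.1494750976562, 211.58642578125), (150.17906188964844, 190.94313049316406), 10.515403747558594) [0.073 0.08  0.147]
deck 1826 [0.6003 0.2108 0.0795] ((605.2144775390625, 211.67333984375), (149.11505126953125, 190.710693359375), 10.307060241699219) [0.075 0.079 0.085]
cheeks 108 [0.6073 0.2777 0.1459] ((607.2650756835938, 211.5135498046875), (43.16206359863281, 163.60684204101562), 9.758999824523926) [0.137 0.146 
[... 417 characters left out ...]
89.4939193725586) [0.019 0.097 0.106]
red1 266 [ 0.8132 -0.1739  0.0384] ((816.7066040039062, -173.72430419921875), (151.23670959472656, 61.36051559448242), 31.997264862060547) [0.015 0.038 0.063]
red2 242 [ 0.481  -0.2591  0.0391] ((476.4521179199219, -260.8179626464844), (60.900360107421875, 149.0991668701172), 74.28406524658203) [0.026 0.039 0.063]
ham 604 [0.5292 0.4324 0.023 ] ((499.4632873535156, 433.0189514160156), (86.843994140625, 241.3015594482422), 88.896484375) [0.013 0.023 0.031]
bus 789 [ 0.5935 -0.4897  0.0225] ((594.0723876953125, -491.62420654296875), (169.27639770507812, 62.57742691040039), 12.9432373046875) [0.013 0.022 0.031]
-0.00021533484032263978 -0.0003004687074420298
```

View pics/c1.png

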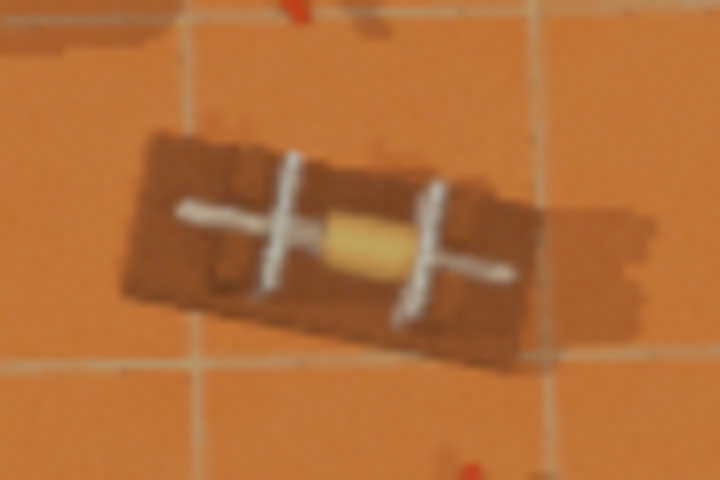

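View pics/c2.png

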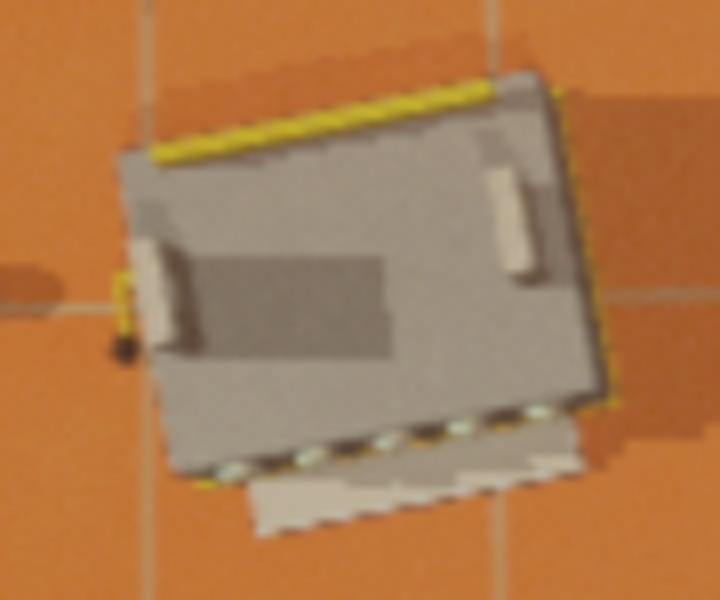

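View pics/c3.png

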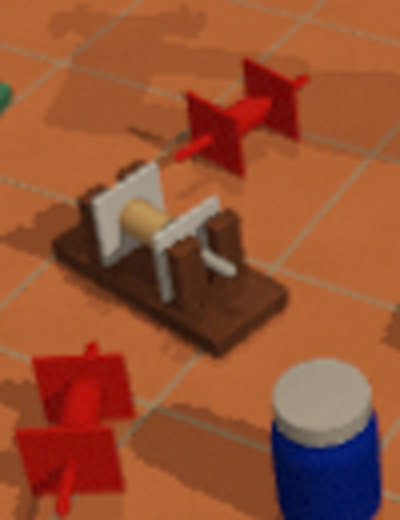

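View pics/c4.png

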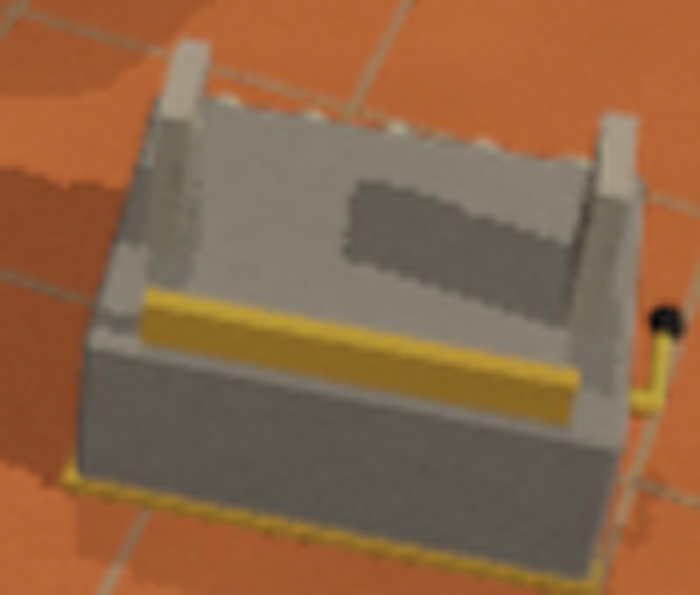

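Rack at (0.6485,-0.2215), axis at about 77.6°, with the sprung end (rod) facing +y. Register cheeks are 151.8 mm apart (152 expected), axis at about 99.8°. Next: refine with both cameras.

Run:
```python
from h import *
R0=np.array([.6485,-.2215]);a=np.radians(77.5);ey=np.array([np.cos(a),np.sin(a)]);ex=np.array([ey[1],-ey[0]])
for n in('top','scene'):
    p=np.load(f'pics/{n}0p.npy').astype(int);W=cloud(n,np.load(f'pics/{n}0.npy'))
    lx=(W[...,:2]-R0)@ex; ly=(W[...,:2]-R0)@ey; z=W[...,2]
    near=(abs(lx)<.045)&(abs(ly)<.1)
    hsv=cv2.cvtColor(p.astype(np.uint8),cv2.COLOR_RGB2HSV)
    grey=(hsv[...,1]<70)&(hsv[...,2]>110)&near&(z>.03)
    for s in(1,-1):
        m=grey&(z>.06)&(ly*s>.02)&(ly*s<.045)&(abs(lx)<.035)
        print(n,'plate',s,m.sum(),'x',np.percentile(lx[m],[2,50,98]).round(4),'y',np.percentile(ly[m],[5,50,95]).round(4),'z',np.percentile(z[m],[50,98]).round(4))
        m=grey&(ly*s>.045)&(z>.04)
        print('  nose',m.sum(),lx[m].mean().round(4),np.sort(ly[m]*s)[-3:].round(4),np.percentile(z[m],90).round(4))
    wood=near&(hsv[...,1]>80)&(hsv[...,2]>150)&(z>.05)
    print(' barrel',wood.sum(),lx[wood].mean(),np.percentile(ly[wood],[2,98]),z[wood].max())
# register
C0=np.array([.6073,.2117]);a=np.radians(99.9);ey=np.array([np.cos(a),np.sin(a)]);ex=np.array([ey[1],-ey[0]])
for n in('top','scene'):
    W=cloud(n,np.load(f'pics/{n}0.npy'))
    lx=(W[...,:2]-C0)@ex; ly=(W[...,:2]-C0)@ey; z=W[...,2]
    for s in(1,-1):
        m=(abs(lx)<.03)&(ly*s>.06)&(ly*s<.09)&(z>.138)
        print(n,'cheek',s,m.sum(),'x',np.percentile(lx[m],[3,50,97]).round(4),'y',np.percentile(ly[m],[5,50,95]).round(4),'z',np.percentile(z[m],[50,90]).round(4))
        A=W[m][:,:2].mean(0);print('   mean',A, 'rect', cv2.minAreaRect((W[m][:,:2]*1000).astype(np.float32)))
    m=(abs(lx)<.06)&(abs(ly)<.06)&(z>.07); print('deck z',np.median(z[m]), 'bar', z[(lx>.05)&(lx<.09)&(abs(ly)<.06)&(z>.06)].max())
```

```text
top plate 1 26 x [-0.026  -0.0012  0.0275] y [0.0283 0.0308 0.0325] z [0.0768 0.0839]
  nose 9 0.0012 [0.066  0.0692 0.0701] 0.0584
top plate -1 24 x [-0.0255  0.0006  0.026 ] y [-0.0357 -0.0332 -0.0311] z [0.0792 0.0839]<stdin>:13: RuntimeWarning: Mean of empty slice.
  ret = ret.dtype.type(ret / rcount)
Traceback (most recent call last):
IndexError: index -1 is out of bounds for axis 0 with size 0
```

Run:
```python
from h import *
for n in('top','scene'):
    W=cloud(n,np.load(f'pics/{n}0.npy'))
    C0=np.array([.6073,.2117]);a=np.radians(99.9)
    for it in range(2):
        ey=np.array([np.cos(a),np.sin(a)]);ex=np.array([ey[1],-ey[0]])
        lx=(W[...,:2]-C0)@ex; ly=(W[...,:2]-C0)@ey; z=W[...,2]
        M=[]
        for s in(1,-1):
            m=(abs(lx)<.03)&(ly*s>.06)&(ly*s<.09)&(z>.141)
            if it: print(n,'cheek',s,m.sum(),'x',np.percentile(lx[m],[2,50,98]).round(4),'y',np.percentile(ly[m],[3,50,97]).round(4),'z',np.percentile(z[m],[50,90]).round(4))
            M.append(W[m][:,:2].mean(0))
        v=M[0]-M[1]
        print(n,'mid',(M[0]+M[1])/2,'ang',np.degrees(np.arctan2(v[1],v[0])),'len',np.hypot(*v))
    m=(abs(lx)<.05)&(abs(ly)<.06)&(z>.07); print('deck z',np.median(z[m]), 'bar', z[(lx>.05)&(lx<.09)&(abs(ly)<.06)&(z>.06)].max())
# scene: spindle
R0=np.array([.6485,-.2215]);a=np.radians(77.5);ey=np.array([np.cos(a),np.sin(a)]);ex=np.array([ey[1],-ey[0]])
W=cloud('scene',np.load('pics/scene0.npy'));z=W[...,2]
lx=(W[...,:2]-R0)@ex; ly=(W[...,:2]-R0)@ey
m=(abs(lx)<.05)&(abs(ly)<.1)&(z>.076)&(z<.09);print('scene plates tops', [(k,np.sum((ly[m]*1000).round()//3==k)) for k in range(-20,20)])
m=(abs(lx)<.06)&(abs(ly)<.12)&(z>.012);print(cv2.minAreaRect((W[m][:,:2]*1000).astype(np.float32)))
```

```text
top mid [0.60761857 0.21178489] ang 99.90137108052647 len 0.15177371979776805
top cheek 1 50 x [-0.0196  0.0002  0.0212] y [0.0702 0.076  0.0814] z [0.1459 0.1501]
top cheek -1 49 x [-0.0206 -0.0001  0.0204] y [-0.0816 -0.0762 -0.0703] z [0.1467 0.151 ]
top mid [0.60761857 0.21178489] ang 99.90137108052647 len 0.15177371979776805
deck z 0.0794852785273064 bar 0.10741204074571373
scene mid [0.60923028 0.21277233] ang 99.68726453746638 len 0.1512686239509417
scene cheek 1 71 x [-0.0222  0.0042  0.0209] y [0.0707 0.0764 0.0823] z [0.1456 0.1473]
scene cheek -1 63 x [-0.0218  0.0015  0.0225] y [-0.0807 -0.0749 -0.0692] z [0.1458 0.1473]
scene mid [0.60923028 0.21277233] ang 99.68726453746638 len 0.1512686239509417
deck z 0.07877760624278574 bar 0.10222826228420097
scene plates tops [(-20, np.int64(0)), (-19, np.int64(0)), (-18, np.int64(0)), (-17, np.int64(0)), (-16, np.int64(0)), (-15, np.int64(0)), (-14, np.int64(1)), (-13, np.int64(2)), (-12, np.int64(10)), (-11, np.int64(11)), (-10, np.int64(8)), (-9, np.int64(0)), (-8, np.int64(0)), (-7, np.int64(0)), (-6, np.int64(0)), (-5, np.int64(0)), (-4, np.int64(0)), (-3, np.int64(0)), (-2, np.int64(0)), (-1, np.int64(0)), (0, np.int64(0)), (1, np.int64(0)), (2, np.int64(0)), (3, np.int64(0)), (4, np.int64(0)), (5, np.int64(0)), (6, np.int64(0)), (7, np.int64(0)), (8, np.int64(0)), (9, np.int64(8)), (10, np.int64(10)), (11, np.int64(14)), (12, np.int64(0)), (13, np.int64(0)), (14, np.int64(0)), (15, np.int64(1)), (16, np.int64(2)), (17, np.int64(1)), (18, np.int64(0)), (19, np.int64(0))]
((649.8095092773438, -220.59426879882812), (181.5619354248047, 76.739013671875), 77.80179595947266)
```

```bash
cat >> h.py <<'E'
def to(xyz,yang=None):
    s=ctrl.observe();R=s['eef_rot'];d=R.T@(np.array(xyz)-s['tcp_pos'])
    cur=np.degrees(np.arctan2(R[1,1],R[0,1])); 
    t=0 if yang is None else -np.radians((yang-cur+180)%360-180)
    print('clk %.2f'%s['clock'],'tcp',s['tcp_pos'].round(4),'yang %.2f'%cur,'w %.4f'%s['width'],'F',s['ft_force'].round(1),'q6 %.2f'%s['joint_pos'][5],'| shift',d.round(4),'turn %.3f'%t)
E
python3 -c "
from h import *
to([.6474,-.228,.16],-12.4)"
```

```text
clk 0.10 tcp [ 0.2378 -0.523   0.2076] yang -65.55 w 0.0855 F [-0.4 -0.5  0.4] q6 -0.02 | shift [ 0.4949 -0.0989  0.0478] turn -0.928
```

```bash
python3 -m creep '[[0.1,-0.02,0.01,-0.186],[0.2,-0.04,0.02,-0.372],[0.3,-0.06,0.03,-0.557],[0.4,-0.08,0.04,-0.742],[0.495,-0.099,0.048,-0.928],[0.495,-0.099,0.048,-0.928],[0.495,-0.099,0.048,-0.928],[0.495,-0.099,0.048,-0.928],[0.495,-0.099,0.048,-0.928],[0.495,-0.099,0.048,-0.928],[0.495,-0.099,0.048,-0.928],[0.495,-0.099,0.048,-0.928]]' 1 40
python3 - <<'E'
from h import *
to([.6474,-.228,.033],-12.4)
p,d=eyes.grab_frame('scene'); crop(p,170,330,110,270,4,'pics/s1.png')
p,d=eyes.grab_frame('top'); crop(p,330,430,140,220,7,'pics/t1.png')
E
```

```text
clock: 1.6
tcp_pos: [0.6467, -0.2297, 0.1609]
eef_rot: [[0.216, 0.976, 0.0], [0.976, -0.216, -0.0], [-0.0, 0.0, -1.0]]
ft_force: [0.3, -1.0, -1.0]
width: 0.0851
clk 1.60 tcp [ 0.6467 -0.2297  0.1609] yang -12.49 w 0.0851 F [ 0.3 -1.  -1. ] q6 -0.14 | shift [0.0018 0.0003 0.1279] turn -0.001
```

View pics/s1.png

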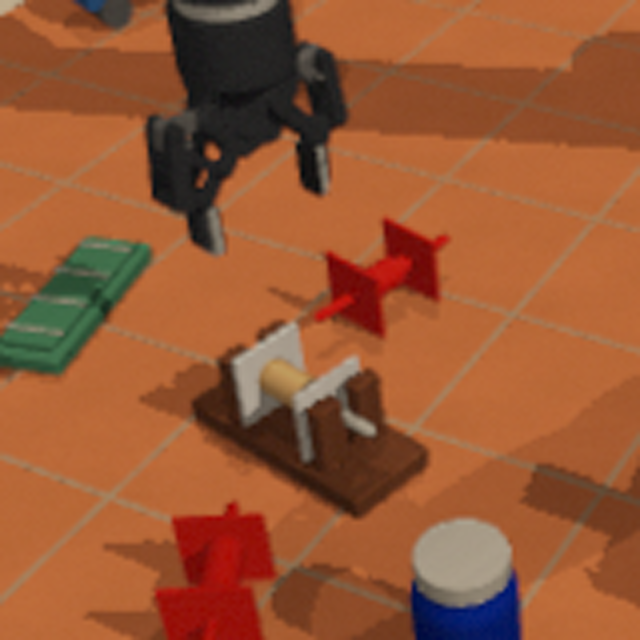

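The gripper hangs above the rack, with its fingers on either side of the barrel plane. Descending now.

```bash
python3 -m creep '[[0.002,0,0.03,0],[0.002,0,0.06,0],[0.002,0,0.085,0],[0.002,0,0.105,0],[0.002,0,0.12,0],[0.002,0,0.128,0],[0.002,0,0.128,0],[0.002,0,0.128,0]]' 1 40
python3 - <<'E'
from h import *
to([.6474,-.228,.033],-12.4)
p,d=eyes.grab_frame('scene'); crop(p,170,330,110,270,4,'pics/s2.png')
E
```

```text
clock: 2.7
tcp_pos: [0.6487, -0.2267, 0.0332]
eef_rot: [[0.214, 0.977, 0.002], [0.977, -0.214, -0.001], [-0.0, 0.002, -1.0]]
ft_force: [0.1, 0.1, 0.9]
width: 0.0854
clk 2.70 tcp [ 0.6487 -0.2267  0.0332] yang -12.38 w 0.0854 F [0.1 0.1 0.9] q6 -0.14 | shift [-0.0015 -0.001   0.0002] turn 0.000
```

View pics/s2.png

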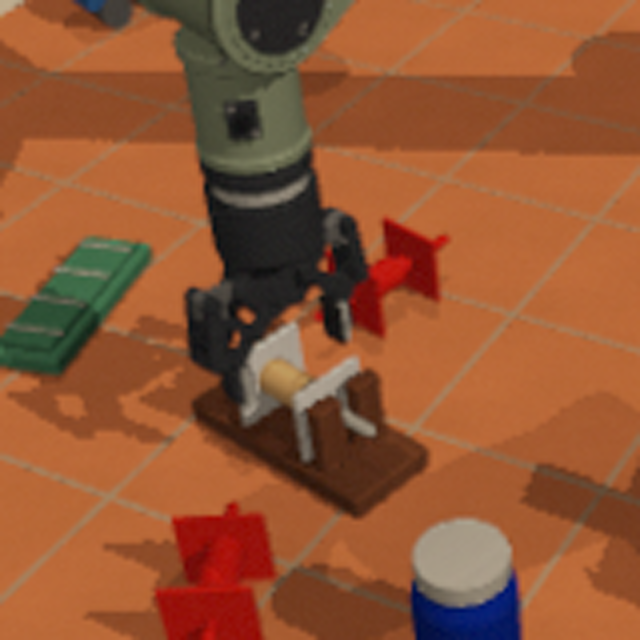

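Run:
```python
from h import *
s=ctrl.observe();R=s['eef_rot'];c=eyes.camera_model('scene')
def pj(P):
    T=c['world_to_cam'];q=T[:3,:3]@P+T[:3,3];return np.array([(c['fx']*q[0]/q[2]+c['cx']-170)*4,(c['fy']*q[1]/q[2]+c['cy']-110)*4]).round()
for y in(.042,.057,-.042,-.057):
  for x in(-.011,.011):
    print(y,x,pj(s['tcp_pos']+R@[x,y,-.013]),pj(s['tcp_pos']+R@[x,y,-.04]))
ey=np.array([.2147,.9767,0]);ex=np.array([.9767,-.2147,0]);o=np.array([.649,-.221,.05])-ey*.0012
for y in(-.034,-.03,.03,.034): print('plate',y,[pj(o+ey*y+ex*a+np.array([0,0,b])) for a,b in((-.03,.03),(.03,.03),(.03,-.03))])
print('barrel',[pj(o+ey*y+[0,0,.014]) for y in(-.03,.011)])
p,d=eyes.grab_frame('scene'); crop(p,210,280,160,235,10,'pics/s3.png')
```

```text
0.042 -0.011 [242. 416.] [236. 387.]
0.042 0.011 [262. 428.] [257. 399.]
0.057 -0.011 [226. 427.] [219. 398.]
0.057 0.011 [246. 439.] [240. 410.]
-0.042 -0.011 [326. 358.] [322. 330.]
-0.042 0.011 [347. 370.] [343. 341.]
-0.057 -0.011 [340. 349.] [336. 321.]
-0.057 0.011 [361. 360.] [357. 332.]
plate -0.034 [array([292., 321.]), array([231., 361.]), array([243., 424.])]
plate -0.03 [array([296., 323.]), array([234., 363.]), array([247., 426.])]
plate 0.03 [array([353., 354.]), array([292., 396.]), array([303., 459.])]
plate 0.034 [array([357., 356.]), array([296., 398.]), array([307., 462.])]
barrel [array([269., 360.]), array([307., 381.])]
```

View pics/s3.png

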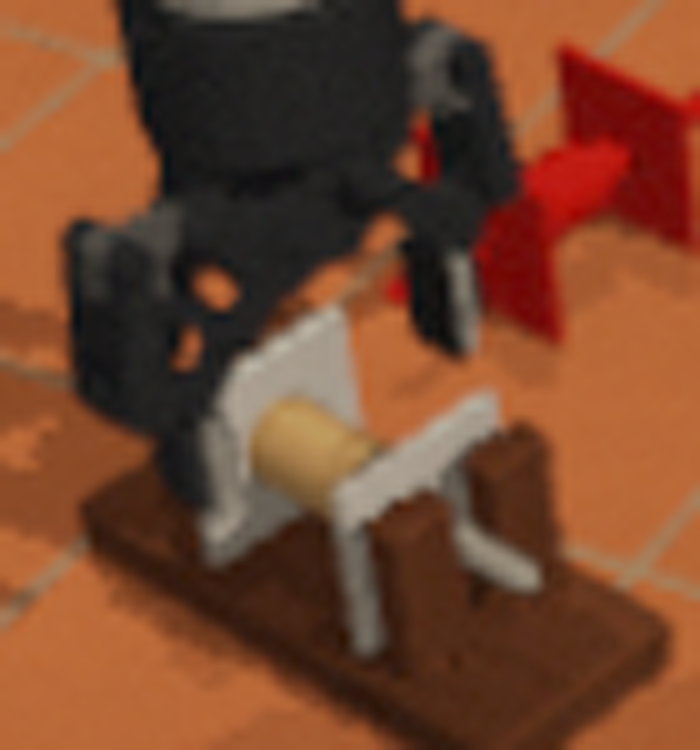

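The finger positions match the projection: inside the plates, with pads at spindle y -15 to +7 mm. Closing now, then lifting.

```bash
python3 -m creep '[[0,0,0,0],[0,0,0,0],[0,0,0,0],[0,0,0,0],[0,0,0,0],[0,0,0,0],[0,0,0,0],[0,0,0,0]]' 0 40; python3 -c "
from h import *
to([.6474,-.228,.033],-12.4)"
```

```text
clock: 3.8
tcp_pos: [0.648, -0.2264, 0.0326]
eef_rot: [[0.214, 0.977, 0.0], [0.977, -0.214, -0.0], [-0.0, 0.0, -1.0]]
ft_force: [-2.2, 1.4, 4.6]
width: 0.0224
clk 3.80 tcp [ 0.648  -0.2264  0.0326] yang -12.38 w 0.0224 F [-2.2  1.4  4.6] q6 -0.14 | shift [-0.0017 -0.0003 -0.0004] turn 0.000
```

Run:
```python
from h import *
p,d=eyes.grab_frame('scene'); crop(p,210,280,160,235,10,'pics/s4.png')
p,d=eyes.grab_frame('top'); crop(p,340,430,155,215,8,'pics/t4.png')
```

```text
(no output)
```

View pics/s4.png

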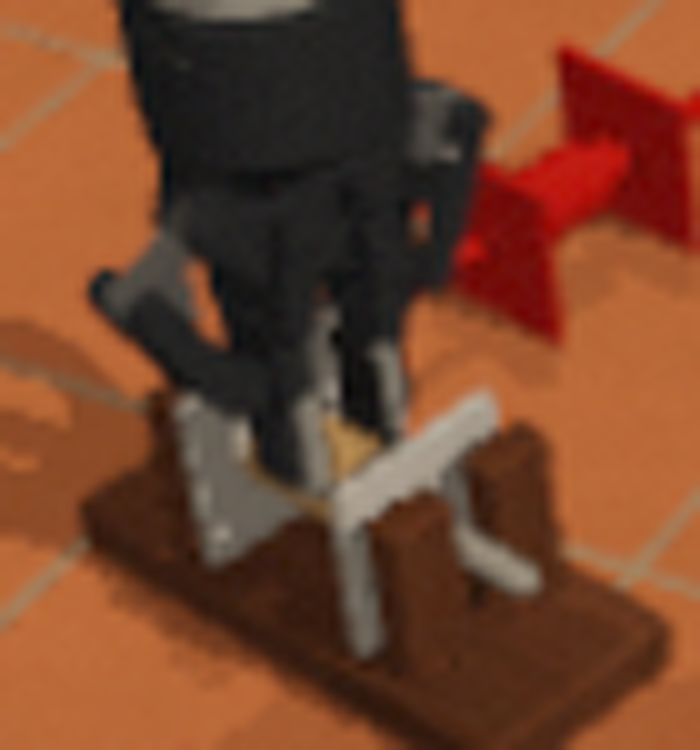

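View pics/t4.png

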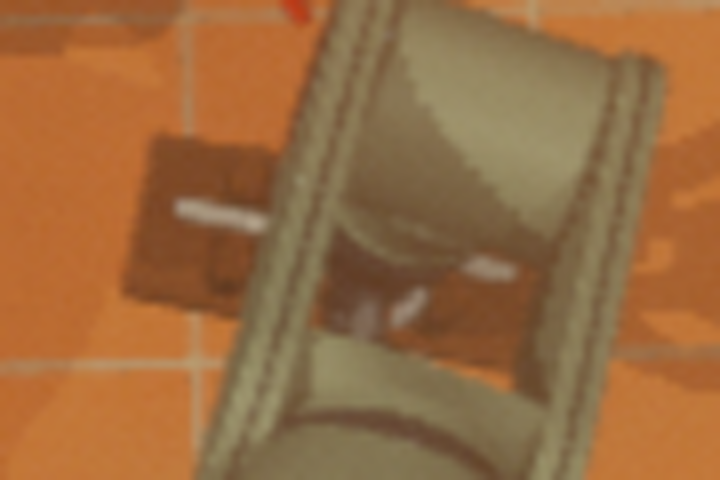

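The gripper holds the barrel, though the reading is 22 mm where 28 was expected, possibly because the width scale is nonlinear. I'll lift gently and check that it comes along.

```bash
python3 -m creep '[[0,0,-0.005,0],[0,0,-0.015,0],[0,0,-0.03,0],[0,0,-0.05,0],[0,0,-0.08,0],[0,0,-0.12,0],[0,0,-0.14,0],[0,0,-0.14,0],[0,0,-0.14,0]]' 0 40
python3 - <<'E'
from h import *
to([.6474,-.228,.033],-12.4)
p,d=eyes.grab_frame('scene'); crop(p,190,320,90,220,5,'pics/s5.png')
E
```

```text
clock: 5.03
tcp_pos: [0.6474, -0.2262, 0.1715]
eef_rot: [[0.214, 0.977, -0.002], [0.977, -0.214, 0.0], [0.0, -0.002, -1.0]]
ft_force: [-0.9, -0.3, -2.4]
width: 0.0222
clk 5.03 tcp [ 0.6474 -0.2262  0.1715] yang -12.38 w 0.0222 F [-0.9 -0.3 -2.4] q6 -0.14 | shift [-0.0018  0.0006  0.1385] turn 0.000
```

View pics/s5.png

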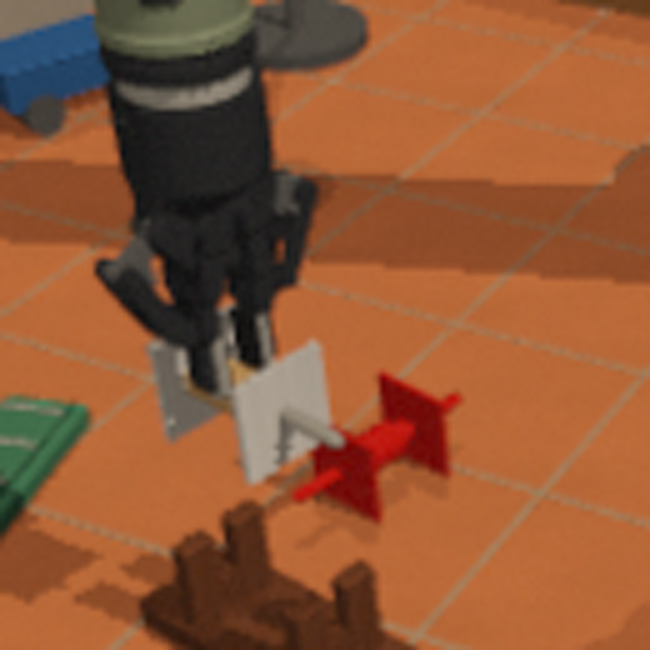

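The spindle is lifted clear and level. Next I carry it to (0.41, 0).

```bash
python3 -c "
from h import *
to([.41,-.004,.12],0)"
```

```text
clk 5.08 tcp [ 0.6473 -0.2262  0.1709] yang -12.38 w 0.0223 F [ 0.4  0.  -2.3] q6 -0.14 | shift [ 0.1661 -0.2793  0.0517] turn -0.216
```

```bash
python3 -m creep '[[0.01,-0.018,0.003,-0.01],[0.03,-0.05,0.01,-0.04],[0.053,-0.09,0.017,-0.07],[0.077,-0.13,0.024,-0.1],[0.1,-0.17,0.031,-0.13],[0.125,-0.21,0.038,-0.16],[0.148,-0.25,0.045,-0.19],[0.162,-0.273,0.05,-0.21],[0.166,-0.279,0.052,-0.216],[0.166,-0.279,0.052,-0.216],[0.166,-0.279,0.052,-0.216],[0.166,-0.279,0.052,-0.216]]' 0 40
python3 - <<'E'
from h import *
to([.41,-.004,.0135],0)
p,d=eyes.grab_frame('scene'); crop(p,250,410,70,230,4,'pics/s6.png')
W=cloud('scene',d);z=W[...,2];hs=cv2.cvtColor(p,cv2.COLOR_RGB2HSV)
m=(abs(W[...,0]-.41)<.06)&(abs(W[...,1])<.1)&(hs[...,1]<60)&(hs[...,2]>120)&(z<.2)
for s in(1,-1):
    k=m&(W[...,1]*s>.045);print('nose',s,k.sum(),W[k].mean(0).round(4),z[k].min().round(4),z[k].max().round(4), (W[k][:,1]*s).max())
    k=m&(W[...,1]*s>.02)&(W[...,1]*s<.042);print('plate',s,k.sum(),np.percentile(W[k],[2,50,98],axis=0).round(4).tolist())
E
```

```text
clock: 6.58
tcp_pos: [0.412, -0.005, 0.1203]
eef_rot: [[0.001, 1.0, 0.001], [1.0, -0.001, -0.0], [-0.0, 0.001, -1.0]]
ft_force: [0.2, -0.6, -2.6]
width: 0.0222
clk 6.58 tcp [ 0.412  -0.005   0.1203] yang -0.05 w 0.0222 F [ 0.2 -0.6 -2.6] q6 -0.04 | shift [ 0.0011 -0.002   0.1068] turn -0.001
nose 1 16 [0.4152 0.0581 0.1395] 0.1379 0.1409 0.07089643305538156
plate 1 109 [[0.3925, 0.0288, 0.1143], [0.4225, 0.0321, 0.1437], [0.4435, 0.0399, 0.1672]]
nose -1 10 [ 0.4154 -0.0604  0.1403] 0.1388 0.1426 0.07360388469474477
plate -1 38 [[0.4001, -0.0344, 0.117], [0.4364, -0.0328, 0.1467], [0.4435, -0.0314, 0.1668]]
```

View pics/s6.png

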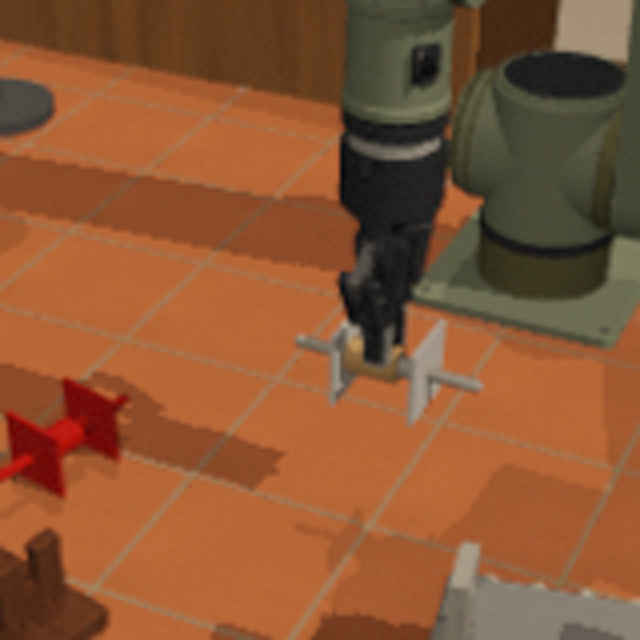

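The spindle is held level, both nose heights at about 0.140. Lowering to the shelf.

```bash
python3 -m creep '[[0,0,0.02,0],[0,0,0.05,0],[0,0,0.08,0],[0,0,0.095,0],[0,0,0.102,0],[0,0,0.106,0],[0,0,0.107,0],[0,0,0.107,0]]' 0 40; python3 -c "
from h import *
to([.41,-.004,.0135],0)"
```

```text
clock: 7.62
tcp_pos: [0.4116, -0.0046, 0.0137]
eef_rot: [[-0.0, 1.0, 0.001], [1.0, 0.0, -0.0], [-0.0, 0.001, -1.0]]
ft_force: [-0.6, -0.9, -2.4]
width: 0.0217
clk 7.62 tcp [ 0.4116 -0.0046  0.0137] yang 0.00 w 0.0217 F [-0.6 -0.9 -2.4] q6 -0.04 | shift [ 0.0006 -0.0016  0.0002] turn 0.000
```

```bash
python3 -m creep '[[0,0,0.001,0],[0,0,0.0015,0],[0,0,0.0015,0],[0,0,0.0015,0]]' 0 20; python3 -m creep '[[0,0,0,0],[0,0,0,0],[0,0,0,0],[0,0,0,0],[0,0,0,0],[0,0,0,0],[0,0,0,0],[0,0,0,0]]' 1 20;  python3 -m creep '[[0,0,-0.01,0],[0,0,-0.04,0],[0,0,-0.08,0],[0,0,-0.12,0],[0,0,-0.12,0],[0,0,-0.12,0]]'
```

```text
clock: 8.12
tcp_pos: [0.4119, -0.0045, 0.0126]
eef_rot: [[0.0, 1.0, 0.002], [1.0, -0.0, -0.0], [-0.0, 0.002, -1.0]]
ft_force: [-0.4, 0.6, 5.4]
width: 0.0226
clock: 9.12
tcp_pos: [0.4111, -0.0045, 0.0118]
eef_rot: [[-0.0, 1.0, 0.0], [1.0, 0.0, -0.0], [-0.0, 0.0, -1.0]]
ft_force: [-0.7, -0.2, -0.3]
width: 0.0854
clock: 9.88
tcp_pos: [0.4106, -0.0045, 0.1317]
eef_rot: [[0.0, 1.0, -0.0], [1.0, -0.0, -0.0], [-0.0, -0.0, -1.0]]
ft_force: [0.0, 0.1, -0.6]
width: 0.0852
```

```bash
python3 -m creep '[[0,0,-0.03,-0.18],[0,0,-0.03,-0.36],[0,0,-0.03,-0.54],[0,0,-0.03,-0.72],[0,0,-0.03,-0.9],[0,0,-0.03,-1.08],[0,0,-0.03,-1.26],[0,0,-0.03,-1.44],[0,0,-0.03,-1.571],[0,0,-0.03,-1.571],[0,0,-0.03,-1.571],[0,0,-0.03,-1.571]]' 1 20
python3 - <<'E'
from h import *
p,d=eyes.grab_frame('scene'); crop(p,250,410,70,230,4,'pics/s7.png'); q,e=eyes.grab_frame('top'); crop(q,260,400,210,350,4,'pics/t7.png')
for n,pp,dd in(('scene',p,d),('top',q,e)):
    W=cloud(n,dd);z=W[...,2];hs=cv2.cvtColor(pp,cv2.COLOR_RGB2HSV)
    m=(abs(W[...,0]-.41)<.06)&(abs(W[...,1])<.1)&(hs[...,1]<60)&(hs[...,2]>110)&(z<.075)&(z>.01)
    E=[]
    for s in(1,-1):
        k=m&(W[...,1]*s>.045)
        if k.sum():print(n,'nose',s,k.sum(),W[k].mean(0).round(4),z[k].max().round(4), (W[k][:,1]*s).max().round(4))
        k=m&(W[...,1]*s>.02)&(W[...,1]*s<.042)
        if k.sum():print(n,'plate',s,k.sum(),np.percentile(W[k],[2,50,98],axis=0).round(4).tolist())
to([.411,0,.05],90)
E
```

```text
clock: 11.38
tcp_pos: [0.411, -0.0045, 0.1615]
eef_rot: [[-1.0, 0.001, -0.001], [0.001, 1.0, -0.0], [0.001, -0.0, -1.0]]
ft_force: [0.6, 0.0, -0.6]
width: 0.0856
scene nose 1 13 [0.4155 0.0574 0.0326] 0.0365 0.0676
scene plate 1 92 [[0.3933, 0.0291, 0.012], [0.4224, 0.0326, 0.0394], [0.4435, 0.0387, 0.06]]
scene nose -1 9 [ 0.4155 -0.0601  0.0327] 0.0345 0.072
scene plate -1 59 [[0.3925, -0.0353, 0.0157], [0.4289, -0.0315, 0.05], [0.4445, -0.0299, 0.0602]]
clk 11.47 tcp [ 0.4111 -0.0045  0.1617] yang 89.98 w 0.0854 F [-0.7 -0.2 -0.1] q6 -1.61 | shift [0.     0.0045 0.1117] turn -0.000
```

View pics/s7.png

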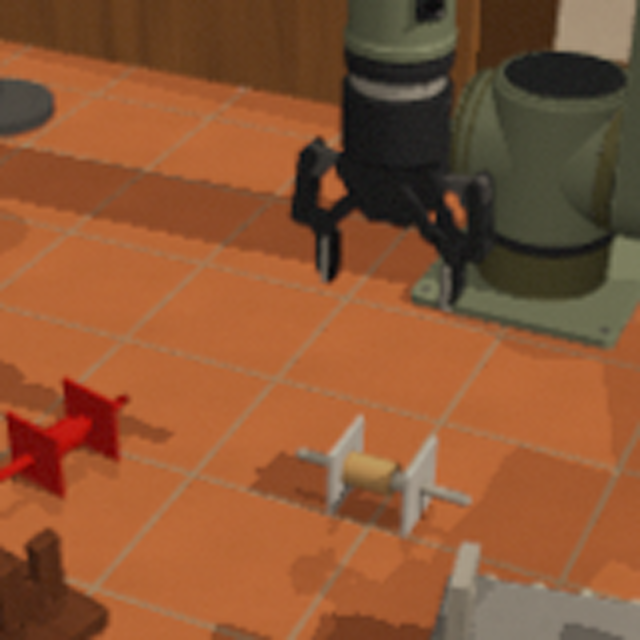

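View pics/t7.png

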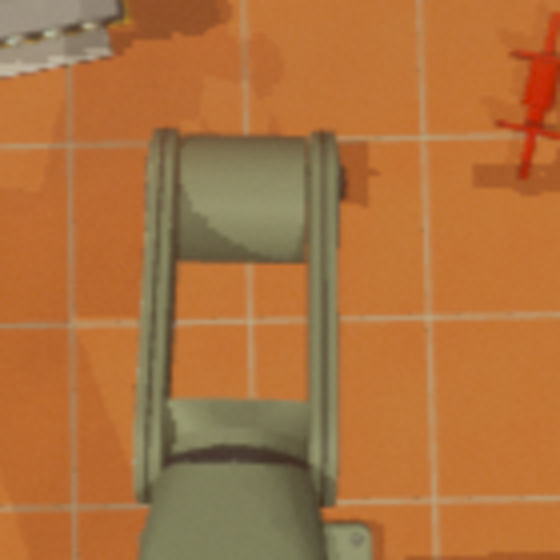

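The spindle lies level on the shelf with axis along world y: x about 0.412, y about 0. Descending to grip the plates above the noses.

```bash
python3 -m creep '[[-0.001,0.004,0.03,0],[-0.001,0.004,0.06,0],[-0.001,0.004,0.085,0],[-0.001,0.004,0.105,0],[-0.001,0.004,0.118,0],[-0.001,0.004,0.1255,0],[-0.001,0.004,0.1255,0],[-0.001,0.004,0.1255,0]]' 1 20
python3 - <<'E'
from h import *
to([.412,0,.036],90)
p,d=eyes.grab_frame('scene'); crop(p,310,380,140,210,9,'pics/s8.png')
E
```

```text
clock: 12.48
tcp_pos: [0.4127, -0.0006, 0.0368]
eef_rot: [[-1.0, -0.0, 0.001], [-0.0, 1.0, -0.0], [-0.001, -0.0, -1.0]]
ft_force: [0.1, -0.1, 0.3]
width: 0.0855
clk 12.47 tcp [ 0.4127 -0.0006  0.0368] yang 90.01 w 0.0855 F [ 0.1 -0.1  0.3] q6 -1.60 | shift [0.0007 0.0006 0.0008] turn 0.000
```

View pics/s8.png

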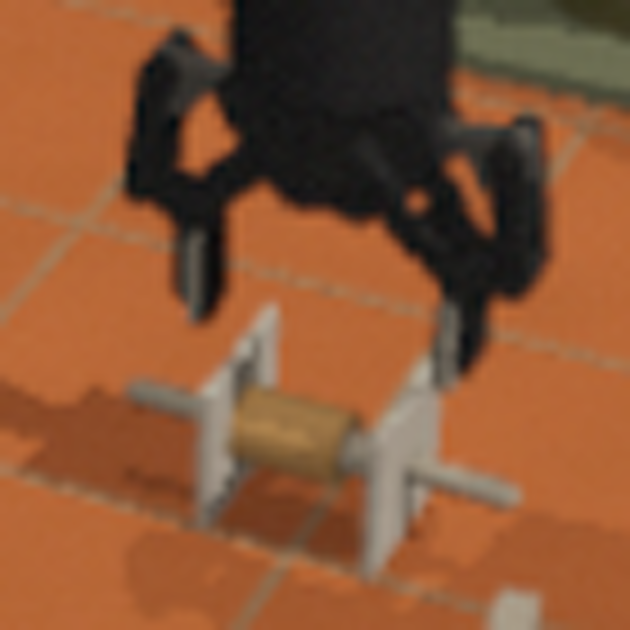

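Run:
```python
from h import *
s=ctrl.observe();R=s['eef_rot'];c=eyes.camera_model('scene')
def pj(P):
    T=c['world_to_cam'];q=T[:3,:3]@P+T[:3,3];return np.array([(c['fx']*q[0]/q[2]+c['cx']-310)*9,(c['fy']*q[1]/q[2]+c['cy']-140)*9]).round()
for y in(.0425,-.0425):
  for h in(.0,.013): print('pad',y,h,pj(s['tcp_pos']+R@[-.011,y,-h]),pj(s['tcp_pos']+R@[.011,y,-h]))
o=np.array([.412,0,.03])
for y in(-.034,.034): print('plate',y,[pj(o+[a,y,b]) for a,b in((-.03,.03),(.03,.03),(.03,-.03))],'nose',pj(o+[0,np.sign(y)*.076,0]))
```

```text
pad 0.0425 0.0 [420. 471.] [442. 437.]
pad 0.0425 0.013 [422. 442.] [445. 408.]
pad -0.0425 0.0 [198. 409.] [223. 376.]
pad -0.0425 0.013 [198. 380.] [223. 347.]
plate -0.034 [array([269., 302.]), array([201., 391.]), array([198., 525.])] nose [128. 384.]
plate 0.034 [array([446., 349.]), array([382., 441.]), array([374., 577.])] nose [522. 494.]
```

Run:
```python
from h import *
p,d=eyes.grab_frame('scene');W=cloud('scene',d);z=W[...,2]
hs=cv2.cvtColor(p,cv2.COLOR_RGB2HSV)
for s in(1,-1):
    m=(abs(W[...,0]-.41)<.035)&(W[...,1]*s>.036)&(W[...,1]*s<.075)&(z>.04)&(z<.12)
    v,u=np.where(m); o=np.argsort(z[m])[:14]
    print(s,m.sum()); 
    for i in o: print((u[i],v[i]),W[v[i],u[i]].round(4),p[v[i],u[i]])
```

```text
1 72
(np.int64(360), np.int64(183)) [0.4189 0.049  0.0724] [167 108  75]
(np.int64(359), np.int64(183)) [0.4215 0.0466 0.0734] [145 100  75]
(np.int64(358), np.int64(182)) [0.4219 0.0433 0.0764] [101  92  81]
(np.int64(360), np.int64(182)) [0.4218 0.0497 0.0784] [140 110  90]
(np.int64(359), np.int64(182)) [0.4235 0.0471 0.0786] [116 102  88]
(np.int64(360), np.int64(181)) [0.4186 0.0484 0.0796] [102  90  79]
(np.int64(361), np.int64(181)) [0.4182 0.0515 0.0803] [93 56 39]
(np.int64(359), np.int64(181)) [0.4213 0.0461 0.0807] [106  99  87]
(np.int64(362), np.int64(181)) [0.4178 0.0545 0.081 ] [144  79  45]
(np.int64(361), np.int64(180)) [0.4145 0.05   0.0812] [31 25 23]
(np.int64(363), np.int64(179)) [0.4093 0.0544 0.083 ] [118  66  41]
(np.int64(363), np.int64(180)) [0.4152 0.0566 0.0837] [160  90  51]
(np.int64(358), np.int64(181)) [0.428  0.0451 0.0848] [94 87 78]
(np.int64(358), np.int64(180)) [0.4237 0.0434 0.0852] [97 90 81]
-1 77
(np.int64(333), np.int64(175)) [ 0.4196 -0.042   0.0755] [123  62  33]
(np.int64(334), np.int64(174)) [ 0.4133 -0.0414  0.0755] [141  75  41]
(np.int64(332), np.int64(175)) [ 0.4213 -0.0447  0.0757] [92 52 35]
(np.int64(334), np.int64(173)) [ 0.4095 -0.0431  0.0766] [108  55  29]
(np.int64(331), np.int64(175)) [ 0.424  -0.047   0.0768] [109  79  65]
(np.int64(330), np.int64(173)) [ 0.4163 -0.054   0.0775] [111  75  58]
(np.int64(335), np.int64(172)) [ 0.4057 -0.0413  0.0785] [142  76  42]
(np.int64(331), np.int64(174)) [ 0.423  -0.0475  0.0798] [91 85 75]
(np.int64(333), np.int64(174)) [ 0.4205 -0.0417  0.08  ] [64 34 24]
(np.int64(329), np.int64(172)) [ 0.4165 -0.0574  0.0805] [122  65  39]
(np.int64(332), np.int64(174)) [ 0.4226 -0.0442  0.0806] [47 45 39]
(np.int64(334), np.int64(172)) [ 0.4102 -0.0429  0.0809] [63 33 21]
(np.int64(330), np.int64(172)) [ 0.4172 -0.0536  0.082 ] [65 61 53]
(np.int64(333), np.int64(173)) [ 0.4187 -0.0426  0.0824] [23 13 16]
```

The visible fingertips sit at z≈0.074, well above the TCP height plus 13 mm. That also fits the 22 mm reading: the tips gripped the barrel above its middle. I'll lower in small steps while watching force and picture.

```bash
python3 -m creep '[[0,0,0.004,0],[0,0,0.008,0],[0,0,0.012,0],[0,0,0.012,0],[0,0,0.012,0]]' 1 20
cat >> h.py <<'E'
def tips(d,cx=.412,w=.035,lo=.04):
    W=cloud('scene',d);z=W[...,2]
    for s in(1,-1):
        m=(abs(W[...,0]-cx)<w)&(W[...,1]*s>.037)&(W[...,1]*s<.07)&(z>lo)&(z<.12)
        print(s,m.sum(),np.sort(z[m])[:8].round(4))
E
python3 - <<'E'
from h import *
to([.412,0,.036],90)
p,d=eyes.grab_frame('scene'); crop(p,310,380,140,210,9,'pics/s9.png');tips(d)
E
```

```text
clock: 13.2
tcp_pos: [0.4122, -0.0005, 0.0243]
eef_rot: [[-1.0, -0.0, -0.0], [-0.0, 1.0, -0.0], [0.0, -0.0, -1.0]]
ft_force: [-0.5, 0.0, -0.2]
width: 0.0858
clk 13.20 tcp [ 0.4122 -0.0005  0.0243] yang 90.01 w 0.0858 F [-0.5  0.  -0.2] q6 -1.60 | shift [ 0.0002  0.0005 -0.0117] turn 0.000
1 119 [0.0597 0.0601 0.0628 0.0644 0.0652 0.0668 0.0674 0.0681]
-1 117 [0.058  0.0623 0.0639 0.0641 0.0641 0.0652 0.0653 0.0659]
```

View pics/s9.png

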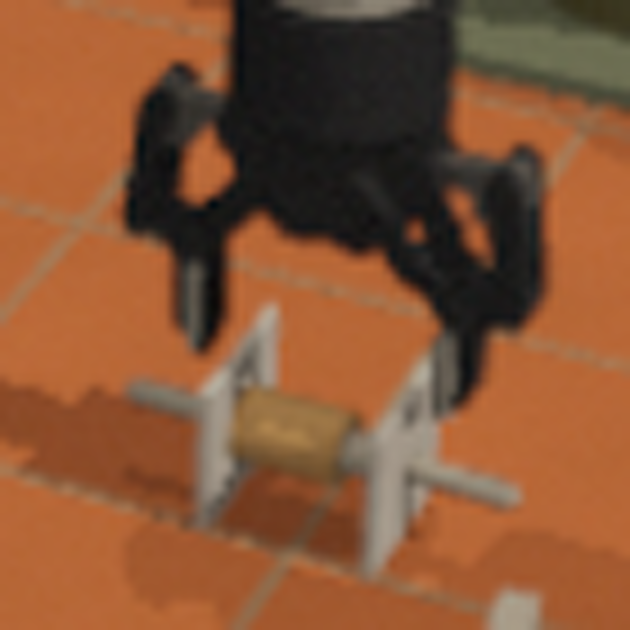

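The open tips are now at z≈0.061, still about 37 mm above the TCP reading. The plate tops are at 0.060, so I go 12 mm lower.

```bash
python3 -m creep '[[0,0,0.004,0],[0,0,0.008,0],[0,0,0.012,0],[0,0,0.012,0],[0,0,0.012,0]]' 1 20
python3 - <<'E'
from h import *
to([.412,0,.012],90)
p,d=eyes.grab_frame('scene'); crop(p,310,380,140,210,9,'pics/s10.png');tips(d)
E
```

```text
clock: 13.88
tcp_pos: [0.4122, -0.0005, 0.0123]
eef_rot: [[-1.0, -0.0, 0.0], [-0.0, 1.0, -0.0], [-0.0, -0.0, -1.0]]
ft_force: [-0.9, -0.6, 0.7]
width: 0.0858
clk 13.88 tcp [ 0.4122 -0.0005  0.0123] yang 90.01 w 0.0858 F [-0.9 -0.6  0.7] q6 -1.60 | shift [0.0002 0.0005 0.0003] turn 0.000
1 148 [0.0459 0.0499 0.0517 0.0525 0.0554 0.0557 0.0565 0.0566]
-1 137 [0.0481 0.0503 0.0508 0.0511 0.0517 0.053  0.0531 0.0544]
```

View pics/s10.png

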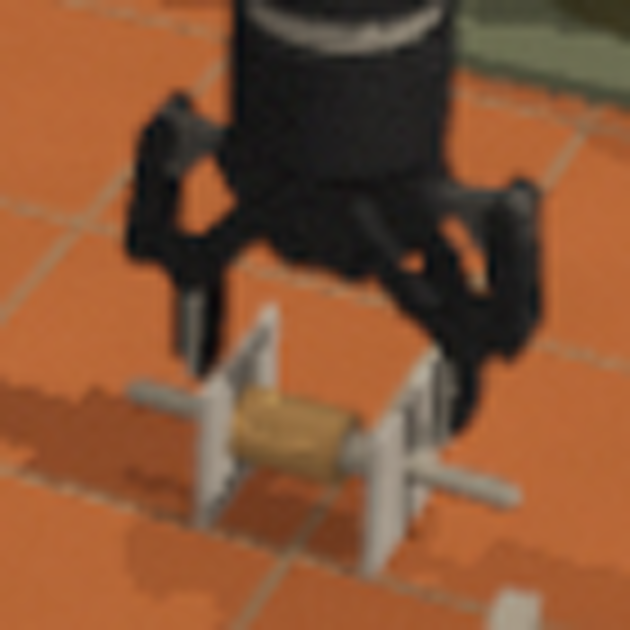

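No contact force, and the tips are at z≈0.05, overlapping the plates by about 10 mm. Starting to squeeze.

```bash
python3 -m creep '[[0,0,0.001,0],[0,0,0.001,0],[0,0,0.001,0],[0,0,0.001,0],[0,0,0.001,0],[0,0,0.001,0],[0,0,0.001,0],[0,0,0.001,0]]' 0.3 30
python3 - <<'E'
from h import *
to([.412,0,.012],90)
p,d=eyes.grab_frame('scene'); crop(p,310,380,140,210,9,'pics/s11.png');tips(d)
E
```

```text
clock: 14.92
tcp_pos: [0.4144, -0.0006, 0.0133]
eef_rot: [[-1.0, -0.0, 0.005], [-0.0, 1.0, -0.0], [-0.005, -0.0, -1.0]]
ft_force: [-1.5, -0.4, 18.5]
width: 0.0495
clk 14.93 tcp [ 0.4144 -0.0006  0.0133] yang 90.02 w 0.0495 F [-1.5 -0.4 18.5] q6 -1.60 | shift [0.0024 0.0006 0.0013] turn 0.000
1 71 [0.0513 0.0522 0.0536 0.058  0.0629 0.0633 0.0635 0.0665]
-1 84 [0.0509 0.0546 0.0582 0.0662 0.0698 0.0733 0.0802 0.0829]
```

View pics/s11.png

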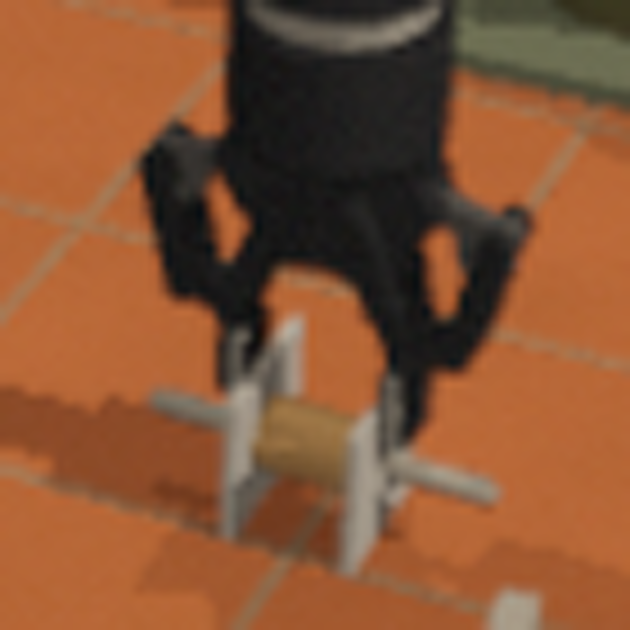

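Squeezed to 49.5 mm, at the stop. The arm is pressing down with 18 N from the pad swing, so I lift gently and add grip.

```bash
python3 -m creep '[[0,0,0,0],[0,0,-0.001,0],[0,0,-0.002,0],[0,0,-0.003,0],[0,0,-0.004,0],[0,0,-0.006,0],[0,0,-0.01,0],[0,0,-0.02,0],[0,0,-0.02,0],[0,0,-0.02,0]]' 0.3 50
python3 - <<'E'
from h import *
to([.412,0,.012],90)
p,d=eyes.grab_frame('scene'); crop(p,310,380,130,200,9,'pics/s12.png')
E
```

```text
clock: 16.23
tcp_pos: [0.4122, -0.0005, 0.0315]
eef_rot: [[-1.0, -0.0, 0.0], [-0.0, 1.0, -0.0], [-0.0, -0.0, -1.0]]
ft_force: [0.2, 0.7, -2.7]
width: 0.0485
clk 16.23 tcp [ 0.4122 -0.0005  0.0315] yang 90.01 w 0.0485 F [ 0.2  0.7 -2.7] q6 -1.60 | shift [0.0002 0.0005 0.0195] turn 0.000
```

View pics/s12.png

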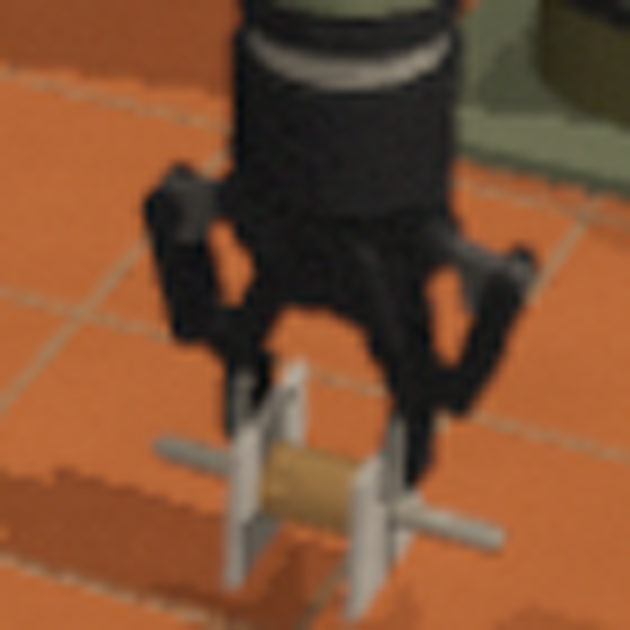

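Held: the wrist carries the 2.7 N weight. Raise, measure the spindle relative to the tool, then move across.

```bash
python3 -m creep '[[0,0,-0.02,0],[0,0,-0.05,0],[0,0,-0.09,0],[0,0,-0.13,0],[0,0,-0.155,0],[0,0,-0.16,0],[0,0,-0.16,0],[0,0,-0.16,0]]' 0.3 50
cat >> h.py <<'E'
def held(n,p,d):
    s=ctrl.observe();R=s['eef_rot'];W=cloud(n,d);L=(W-s['tcp_pos'])@R  # tool frame
    hs=cv2.cvtColor(p,cv2.COLOR_RGB2HSV)
    m=(abs(L[...,0])<.05)&(abs(L[...,1])<.08)&(hs[...,1]<75)&(hs[...,2]>95)&(L[...,2]<.03)&(L[...,2]>-.06)
    for sg in(1,-1):
        k=m&(L[...,1]*sg>.034)&(abs(L[...,0])<.012)
        k2=k&(L[...,2]>-.03)
        if k2.sum():print(n,'nose',sg,k2.sum(),'tool xyz',np.median(L[k2],0).round(4),'tip',(L[k2][:,1]*sg).max().round(4))
    return L,m
E
python3 - <<'E'
from h import *
to([.608,.212,.19],99.8)
p,d=eyes.grab_frame('scene'); crop(p,300,390,80,170,8,'pics/s13.png'); held('scene',p,d)
E
```

```text
clock: 17.27
tcp_pos: [0.4112, -0.0005, 0.1899]
eef_rot: [[-1.0, -0.0, -0.003], [-0.0, 1.0, -0.0], [0.003, -0.0, -1.0]]
ft_force: [-0.0, 0.1, -2.1]
width: 0.0486
clk 17.27 tcp [ 0.4112 -0.0005  0.1899] yang 90.01 w 0.0486 F [-0.   0.1 -2.1] q6 -1.60 | shift [-0.1969  0.2125 -0.0007] turn -0.171
scene nose 1 36 tool xyz [-0.002   0.0511 -0.0177] tip 0.068
scene nose -1 19 tool xyz [-0.0026 -0.0494 -0.0185] tip 0.0642
```

View pics/s13.png

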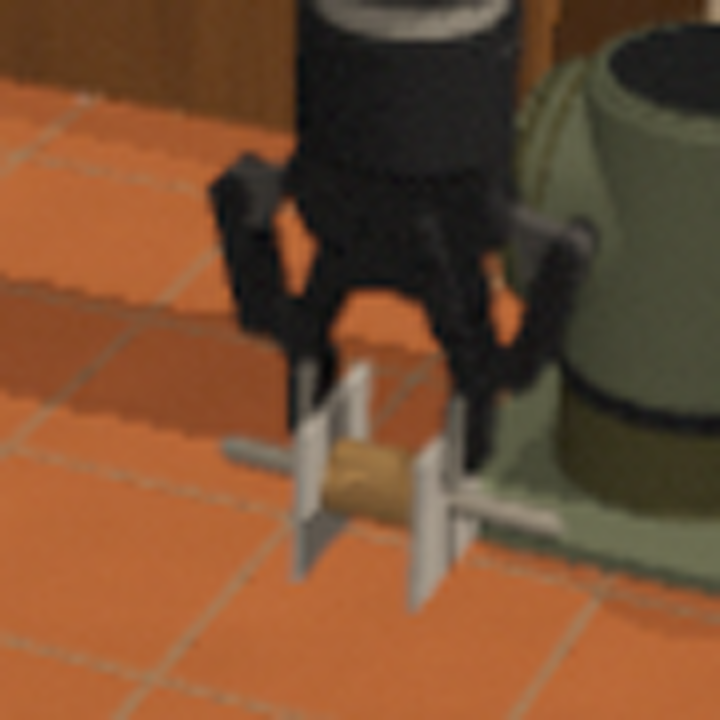

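```bash
python3 -m creep '[[-0.01,0.01,0,-0.01],[-0.03,0.032,0,-0.03],[-0.06,0.065,0,-0.05],[-0.09,0.097,0,-0.08],[-0.12,0.13,0,-0.1],[-0.15,0.162,0,-0.13],[-0.18,0.194,0,-0.155],[-0.193,0.208,0,-0.168],[-0.197,0.2125,0,-0.171],[-0.197,0.2125,0,-0.171],[-0.197,0.2125,0,-0.171],[-0.197,0.2125,0,-0.171]]' 0.3 50
python3 - <<'E'
from h import *
to([.609,.2122,.145],99.8)
p,d=eyes.grab_frame('scene'); crop(p,330,460,140,270,5,'pics/s14.png'); held('scene',p,d)
q,e=eyes.grab_frame('top'); crop(q,210,310,150,250,6,'pics/t14.png'); held('top',q,e)
E
```

```text
clock: 18.82
tcp_pos: [0.6087, 0.2114, 0.1916]
eef_rot: [[-0.986, -0.17, 0.0], [-0.17, 0.986, -0.0], [-0.0, -0.0, -1.0]]
ft_force: [0.4, -0.0, -2.8]
width: 0.0487
clk 18.82 tcp [0.6087 0.2114 0.1916] yang 99.77 w 0.0487 F [ 0.4 -0.  -2.8] q6 -1.42 | shift [-0.0004  0.0007  0.0466] turn -0.001
scene nose 1 42 tool xyz [-0.0016  0.0491 -0.0181] tip 0.0643
scene nose -1 34 tool xyz [-0.0014 -0.0502 -0.0186] tip 0.0649
top nose -1 12 tool xyz [ 0.0011 -0.0597 -0.0196] tip 0.0663
```

View pics/s14.png

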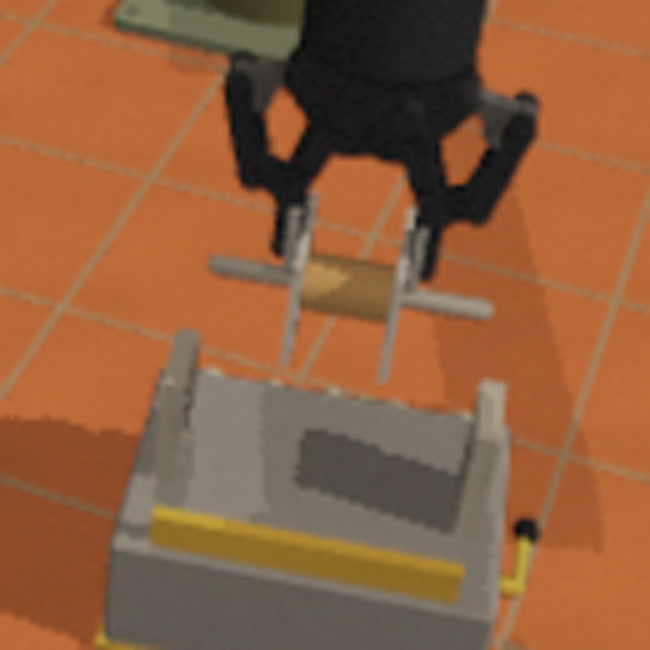

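View pics/t14.png

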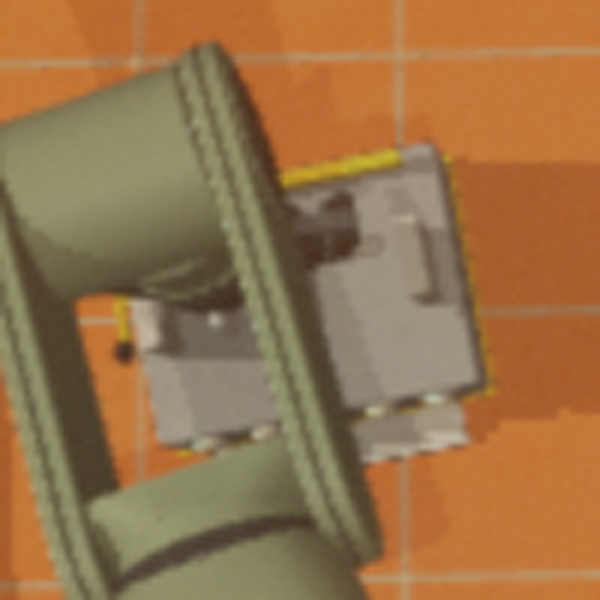

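The nose is 1.1 mm off tool centre in the top camera, and the spindle lies over the cup axis to within about 1 mm. Lowering between the cheeks and watching the force.

```bash
python3 -m creep '[[-0.001,0.001,0.01,0],[-0.001,0.001,0.02,0],[-0.001,0.001,0.03,0],[-0.001,0.001,0.036,0],[-0.001,0.001,0.042,0],[-0.001,0.001,0.046,0],[-0.001,0.001,0.046,0],[-0.001,0.001,0.046,0]]' 0.3 50
python3 - <<'E'
from h import *
to([.609,.212,.1155],99.8)
p,d=eyes.grab_frame('scene'); crop(p,350,440,180,270,8,'pics/s15.png'); held('scene',p,d)
q,e=eyes.grab_frame('top'); crop(q,220,300,165,230,9,'pics/t15.png'); held('top',q,e)
E
```

```text
clock: 19.92
tcp_pos: [0.6101, 0.2132, 0.1456]
eef_rot: [[-0.985, -0.17, 0.001], [-0.17, 0.985, 0.0], [-0.001, -0.0, -1.0]]
ft_force: [1.1, -0.6, -2.4]
width: 0.0487
clk 19.93 tcp [0.6101 0.2132 0.1456] yang 99.81 w 0.0487 F [ 1.1 -0.6 -2.4] q6 -1.42 | shift [ 0.0014 -0.001   0.0301] turn 0.000
scene nose 1 72 tool xyz [-0.0015  0.0637 -0.0151] tip 0.0799
scene nose -1 62 tool xyz [-0.0018 -0.0606 -0.0162] tip 0.0796
top nose 1 14 tool xyz [0.0067 0.0726 0.0001] tip 0.0796
top nose -1 32 tool xyz [ 0.001  -0.0727 -0.0028] tip 0.0795
```

View pics/s15.png

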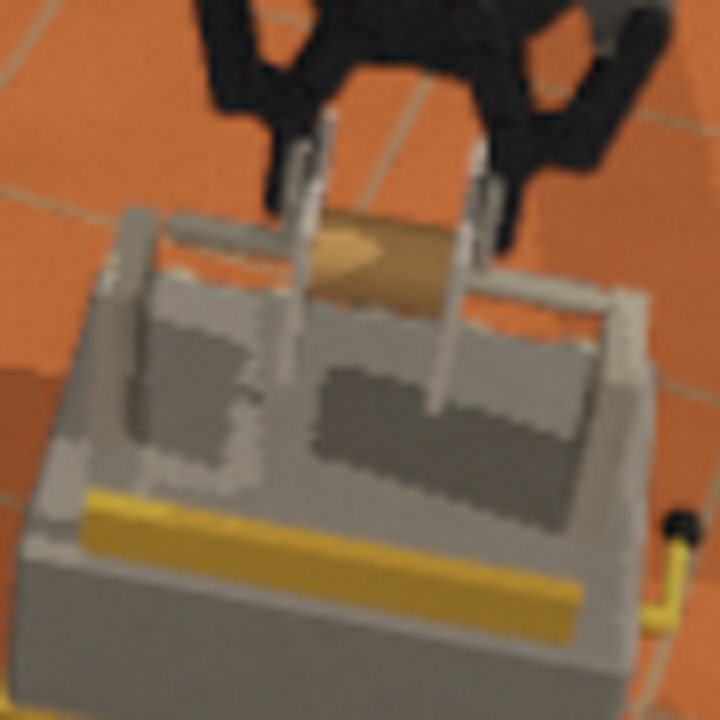

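View pics/t15.png

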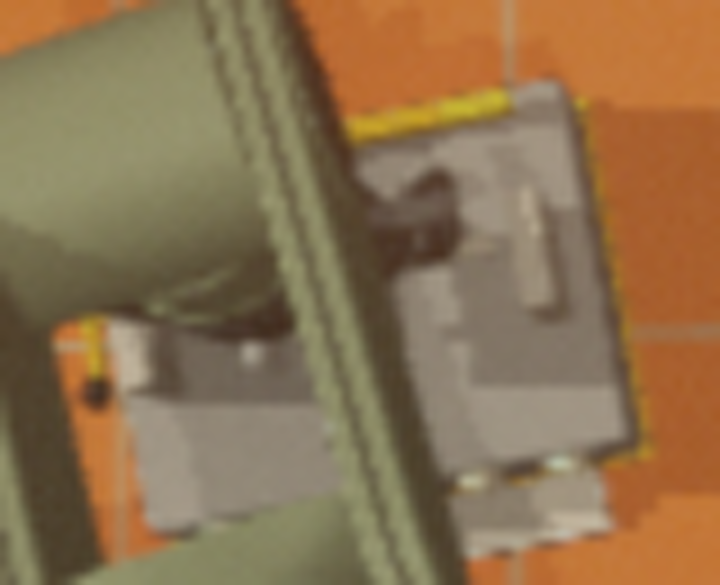

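```bash
python3 -m creep '[[0.001,-0.001,0.003,0],[0.001,-0.001,0.006,0],[0.001,-0.001,0.008,0],[0.001,-0.001,0.009,0],[0.001,-0.001,0.009,0]]' 0.3 50
python3 - <<'E'
from h import *
to([.609,.212,.1155],99.8)
p,d=eyes.grab_frame('scene'); crop(p,350,440,180,270,8,'pics/s16.png')
q,e=eyes.grab_frame('top'); crop(q,260,300,170,210,15,'pics/t16.png')
s=ctrl.observe()
c0=s['tcp_pos']
for n,dd in(('scene',d),('top',e)):
    W=cloud(n,dd);a=np.radians(99.8);ey=np.array([np.cos(a),np.sin(a)]);ex=np.array([ey[1],-ey[0]])
    lx=(W[...,:2]-c0[:2])@ex;ly=(W[...,:2]-c0[:2])@ey;z=W[...,2]
    for sg in(1,-1):
        m=(abs(lx)<.027)&(ly*sg>.055)&(ly*sg<.095)&(z>.141)&(z<.17)
        print(n,sg,m.sum(),'lx',np.percentile(lx[m],[3,50,97]).round(4) if m.sum() else '','ly',np.sort(ly[m]*sg)[[0,3,len(ly[m])//2,-4,-1]].round(4) if m.sum()>8 else '')
E
```

```text
clock: 20.65
tcp_pos: [0.6091, 0.212, 0.1362]
eef_rot: [[-0.985, -0.17, -0.0], [-0.17, 0.985, -0.0], [0.0, -0.0, -1.0]]
ft_force: [0.4, -0.4, -2.3]
width: 0.0487
clk 20.65 tcp [0.6091 0.212  0.1362] yang 99.81 w 0.0487 F [ 0.4 -0.4 -2.3] q6 -1.42 | shift [ 0.0001 -0.      0.0207] turn 0.000
scene 1 89 lx [-0.0226  0.0011  0.0187] ly [0.0552 0.057  0.0748 0.082  0.0827]
scene -1 80 lx [-0.0225  0.0012  0.0209] ly [0.0554 0.0577 0.0736 0.0803 0.0814]
top 1 27 lx [-0.0226 -0.0116 -0.0016] ly [0.0702 0.0714 0.0762 0.0807 0.0824]
top -1 57 lx [-0.0214 -0.0006  0.0189] ly [0.0562 0.06   0.075  0.0813 0.082 ]
```

View pics/s16.png

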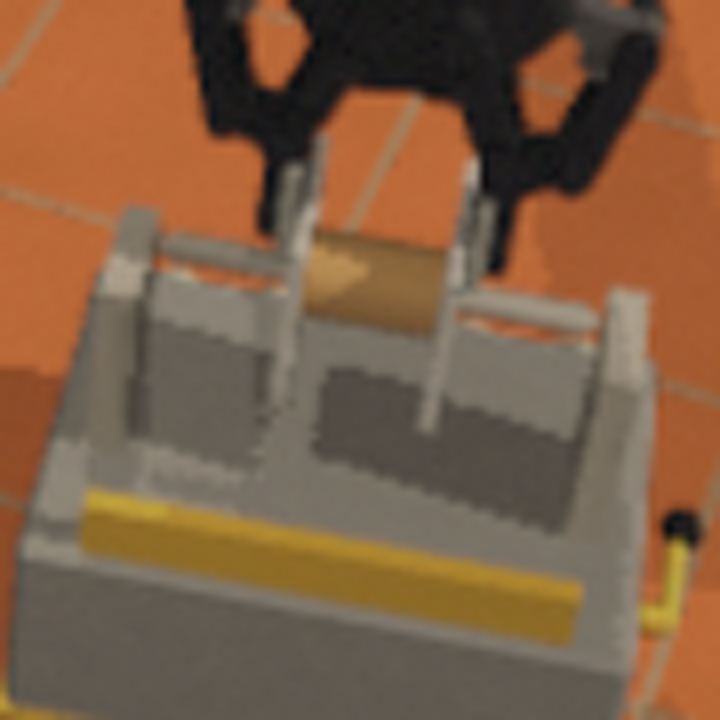

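View pics/t16.png

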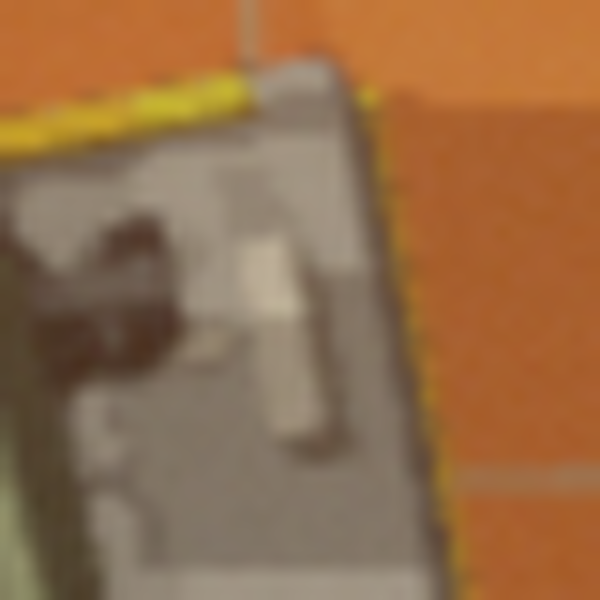

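Still free of contact. Down to cup height: axis about 15 mm above the TCP, so TCP z about 0.115.

```bash
python3 -m creep '[[0.0005,0,0.004,0],[0.0005,0,0.008,0],[0.0005,0,0.012,0],[0.0005,0,0.016,0],[0.0005,0,0.019,0],[0.0005,0,0.021,0],[0.0005,0,0.021,0],[0.0005,0,0.021,0]]' 0.3 50
python3 - <<'E'
from h import *
to([.609,.212,.115],99.8)
p,d=eyes.grab_frame('scene'); crop(p,350,440,180,270,8,'pics/s17.png'); held('scene',p,d)
E
```

```text
clock: 21.75
tcp_pos: [0.6087, 0.212, 0.1154]
eef_rot: [[-0.985, -0.17, 0.0], [-0.17, 0.985, 0.0], [-0.0, -0.0, -1.0]]
ft_force: [0.5, -0.2, -1.8]
width: 0.0487
clk 21.75 tcp [0.6087 0.212  0.1154] yang 99.81 w 0.0487 F [ 0.5 -0.2 -1.8] q6 -1.42 | shift [-0.0003 -0.      0.0004] turn 0.000
scene nose 1 67 tool xyz [-0.0021  0.0548 -0.0182] tip 0.0799
scene nose -1 60 tool xyz [-0.0022 -0.0532 -0.0187] tip 0.0788
```

View pics/s17.png

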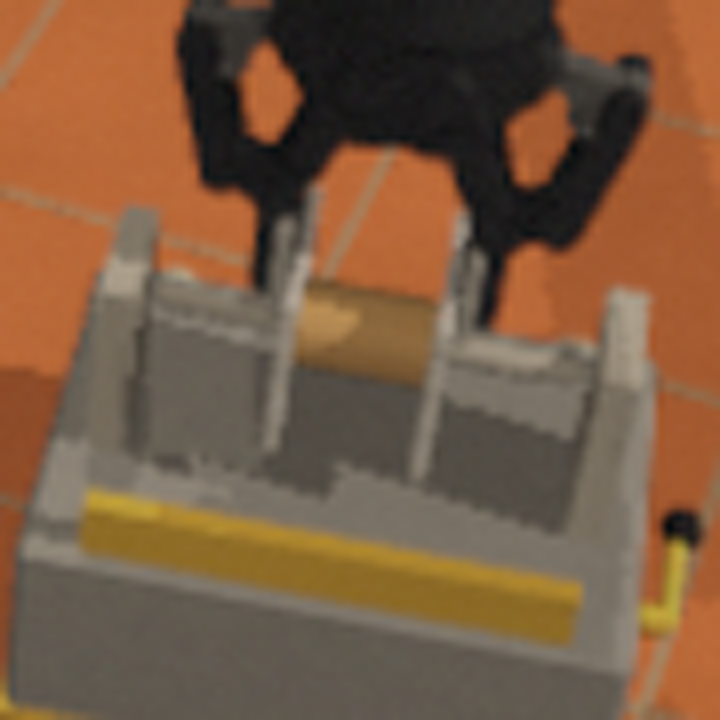

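Noses hang free between the cheeks. Opening in stages.

```bash
python3 -m creep '[[0,0,0,0],[0,0,0,0],[0,0,0,0],[0,0,0,0]]' 0.65 50; python3 -m creep '[[0,0,0,0],[0,0,0,0],[0,0,0,0]]' 0.69 50
python3 - <<'E'
from h import *
to([.609,.212,.115],99.8)
p,d=eyes.grab_frame('scene'); crop(p,350,440,180,270,8,'pics/s18.png'); held('scene',p,d)
E
```

```text
clock: 22.3
tcp_pos: [0.6086, 0.2119, 0.1153]
eef_rot: [[-0.985, -0.17, 0.0], [-0.17, 0.985, -0.0], [-0.0, -0.0, -1.0]]
ft_force: [0.8, -0.6, -2.7]
width: 0.0559
clock: 22.68
tcp_pos: [0.6086, 0.2119, 0.1153]
eef_rot: [[-0.985, -0.17, 0.0], [-0.17, 0.985, -0.0], [-0.0, -0.0, -1.0]]
ft_force: [0.8, 0.1, -2.8]
width: 0.0589
clk 22.68 tcp [0.6086 0.2119 0.1153] yang 99.81 w 0.0589 F [ 0.8  0.1 -2.8] q6 -1.42 | shift [-0.0004  0.      0.0003] turn 0.000
scene nose 1 71 tool xyz [-0.0017  0.0567 -0.0204] tip 0.0792
scene nose -1 59 tool xyz [-0.002  -0.0557 -0.0205] tip 0.0799
```

View pics/s18.png

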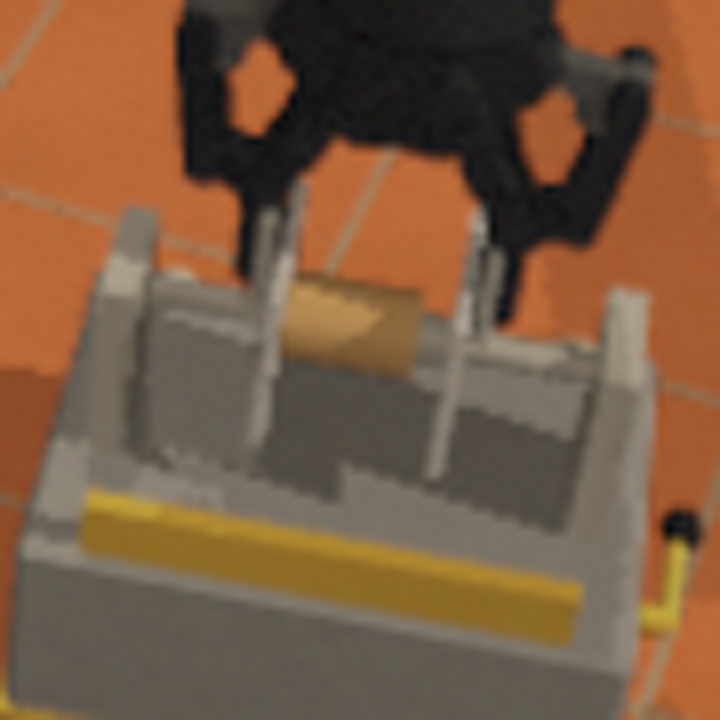

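The pad swing lifted the spindle about 2 mm, as predicted. I compensate downward before opening further.

```bash
python3 -m creep '[[0,0,0.001,0],[0,0,0.002,0],[0,0,0.0025,0],[0,0,0.0025,0]]' 0.69 50
python3 - <<'E'
from h import *
to([.609,.212,.115],99.8)
p,d=eyes.grab_frame('scene');  held('scene',p,d)
E
```

```text
clock: 23.22
tcp_pos: [0.6086, 0.2119, 0.1127]
eef_rot: [[-0.985, -0.17, -0.0], [-0.17, 0.985, -0.0], [0.0, -0.0, -1.0]]
ft_force: [0.3, 0.2, -2.2]
width: 0.059
clk 23.23 tcp [0.6086 0.2119 0.1127] yang 99.81 w 0.0590 F [ 0.3  0.2 -2.2] q6 -1.42 | shift [-0.0004  0.     -0.0023] turn 0.000
scene nose 1 63 tool xyz [-0.0023  0.0551 -0.0201] tip 0.0709
scene nose -1 54 tool xyz [-0.002  -0.0531 -0.0199] tip 0.0703
```

```bash
python3 -m creep '[[0,0,0.0005,0],[0,0,0.001,0],[0,0,0.001,0],[0,0,0.001,0]]' 0.73 50;  python3 -m creep '[[0,0,0.0005,0],[0,0,0.001,0],[0,0,0.001,0],[0,0,0.001,0]]' 0.77 50
python3 - <<'E'
from h import *
to([.609,.212,.115],99.8)
p,d=eyes.grab_frame('scene'); crop(p,350,440,180,270,8,'pics/s19.png'); held('scene',p,d)
E
```

```text
clock: 23.78
tcp_pos: [0.6086, 0.2119, 0.1118]
eef_rot: [[-0.985, -0.17, 0.0], [-0.17, 0.985, -0.0], [-0.0, -0.0, -1.0]]
ft_force: [-1.1, -0.4, -2.4]
width: 0.0626
clock: 24.28
tcp_pos: [0.6086, 0.2119, 0.1108]
eef_rot: [[-0.985, -0.17, 0.0], [-0.17, 0.985, -0.0], [-0.0, -0.0, -1.0]]
ft_force: [-0.4, 0.3, -1.7]
width: 0.0659
clk 24.27 tcp [0.6086 0.2119 0.1108] yang 99.81 w 0.0659 F [-0.4  0.3 -1.7] q6 -1.42 | shift [-0.0004 -0.     -0.0042] turn 0.000
scene nose 1 63 tool xyz [-0.0022  0.0556 -0.0218] tip 0.0709
scene nose -1 58 tool xyz [-0.0022 -0.0539 -0.0215] tip 0.0696
```

View pics/s19.png

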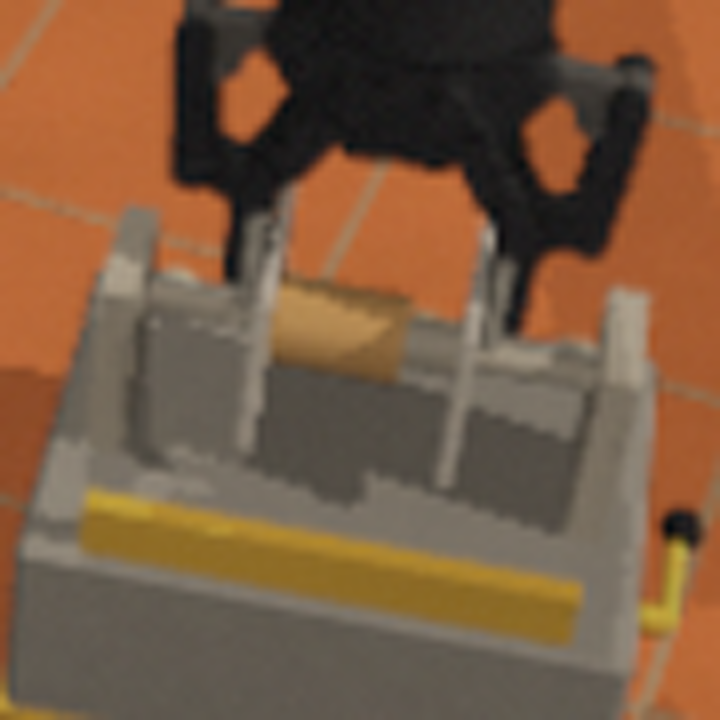

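The plates are now about 67 mm apart, so the spindle is about 150 mm long. That only fits with both noses in the cups. Fully releasing, then retreating straight up.

```bash
python3 -m creep '[[0,0,0,0],[0,0,0,0],[0,0,0,0]]' 0.8 50;  python3 -m creep '[[0,0,0,0],[0,0,0,0],[0,0,0,0],[0,0,0,0],[0,0,0,0]]' 0.97 50
python3 - <<'E'
from h import *
to([.609,.212,.115],99.8)
p,d=eyes.grab_frame('scene'); crop(p,350,440,180,270,8,'pics/s20.png'); held('scene',p,d)
E
```

```text
clock: 24.7
tcp_pos: [0.6088, 0.212, 0.1111]
eef_rot: [[-0.985, -0.17, 0.001], [-0.17, 0.985, 0.0], [-0.001, -0.0, -1.0]]
ft_force: [0.6, -0.8, -0.9]
width: 0.0684
clock: 25.32
tcp_pos: [0.6086, 0.2119, 0.1108]
eef_rot: [[-0.985, -0.17, 0.0], [-0.17, 0.985, -0.0], [-0.0, -0.0, -1.0]]
ft_force: [0.2, -0.4, 1.1]
width: 0.0826
clk 25.32 tcp [0.6086 0.2119 0.1108] yang 99.81 w 0.0826 F [ 0.2 -0.4  1.1] q6 -1.42 | shift [-0.0004  0.     -0.0042] turn 0.000
scene nose 1 65 tool xyz [-0.0024  0.0547 -0.0223] tip 0.0709
scene nose -1 62 tool xyz [-0.0022 -0.0524 -0.0222] tip 0.0695
```

View pics/s20.png

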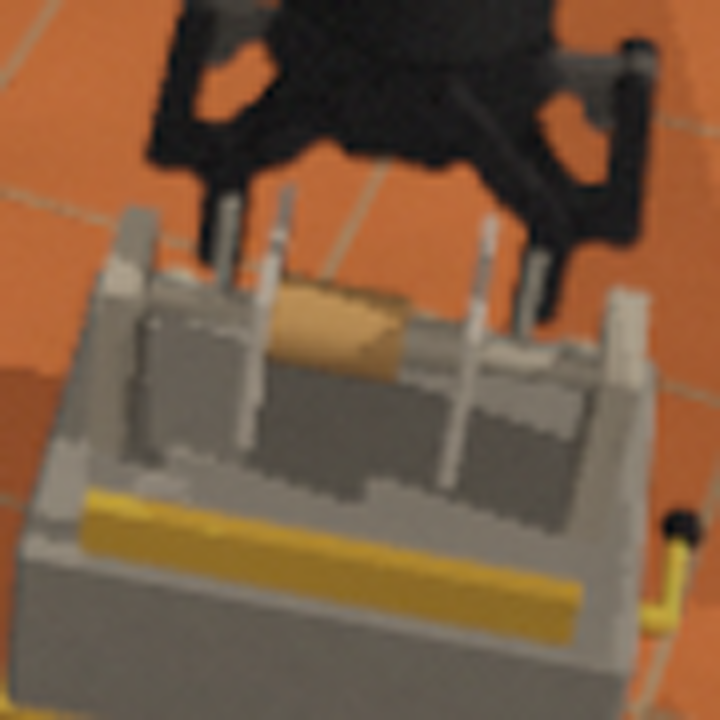

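The spindle stays in place and the fingers are clear of the plates. Retreating upward.

```bash
python3 -m creep '[[0,0,-0.01,0],[0,0,-0.03,0],[0,0,-0.06,0],[0,0,-0.1,0],[0,0,-0.15,0],[0,0,-0.16,0],[0,0,-0.16,0],[0,0,-0.16,0]]'; python3 -m creep '[[0.06,-0.06,0,0],[0.12,-0.12,0,0],[0.18,-0.18,0,0],[0.2,-0.2,0,0],[0.2,-0.2,0,0],[0.2,-0.2,0,0],[0.2,-0.2,0,0]]'
python3 - <<'E'
from h import *
p,d=eyes.grab_frame('scene'); crop(p,350,440,180,270,8,'pics/s21.png')
q,e=eyes.grab_frame('top'); crop(q,220,300,165,235,9,'pics/t21.png')
C0=np.array([.6076,.2118]);a=np.radians(99.8);ey=np.array([np.cos(a),np.sin(a)]);ex=np.array([ey[1],-ey[0]])
for n,pp,dd in(('scene',p,d),('top',q,e)):
    W=cloud(n,dd);lx=(W[...,:2]-C0)@ex;ly=(W[...,:2]-C0)@ey;z=W[...,2]
    for sg in(1,-1):
        m=(abs(lx)<.012)&(ly*sg>.042)&(ly*sg<.068)&(z>.115)&(z<.15)
        print(n,'nose',sg,m.sum(),'lx',np.median(lx[m]).round(4),'z',np.median(z[m]).round(4),np.percentile(z[m],90).round(4))
        m=(abs(lx)<.04)&(ly*sg>.022)&(ly*sg<.045)&(z>.14)&(z<.175)
        print('  plate top',m.sum(),'lx',np.median(lx[m]).round(4),'ly',np.median(ly[m]).round(4),'z',np.percentile(z[m],97).round(4))
for n,c in dict(jar=(.777,-.0075),ham=(.529,.432),bus=(.594,-.49)).items(): pass
W=cloud('top',e);z=W[...,2]
for n,b in dict(jar=(308,335,137,163),ham=(185,217,192,270),bus=(440,475,172,227)).items():
    m=np.zeros((400,640),bool);m[b[2]:b[3],b[0]:b[1]]=1;m&=z>.012;print(n,np.median(W[m],0).round(4))
E
```

```text
clock: 26.38
tcp_pos: [0.6078, 0.2117, 0.2691]
eef_rot: [[-0.985, -0.17, -0.003], [-0.17, 0.985, -0.001], [0.003, -0.001, -1.0]]
ft_force: [-0.7, -0.2, -0.5]
width: 0.0827
clock: 27.25
tcp_pos: [0.4457, -0.0188, 0.2701]
eef_rot: [[-0.985, -0.17, -0.001], [-0.17, 0.985, 0.001], [0.001, 0.001, -1.0]]
ft_force: [-0.0, 0.7, 0.7]
width: 0.0828
scene nose 1 44 lx 0.0031 z 0.133 0.1353
  plate top 42 lx 0.0103 ly 0.0318 z 0.1618
scene nose -1 39 lx 0.003 z 0.1328 0.1351
  plate top 58 lx 0.006 ly -0.0296 z 0.1616
top nose 1 23 lx 0.0009 z 0.1355 0.1391
  plate top 42 lx -0.0033 ly 0.0303 z 0.1677
top nose -1 22 lx 0.0007 z 0.1346 0.1399
  plate top 48 lx 0.0007 ly -0.0319 z 0.1666
jar [ 0.7718 -0.0084  0.0975]
ham [0.529  0.4321 0.0231]
bus [ 0.5912 -0.4891  0.0226]
```

View pics/s21.png

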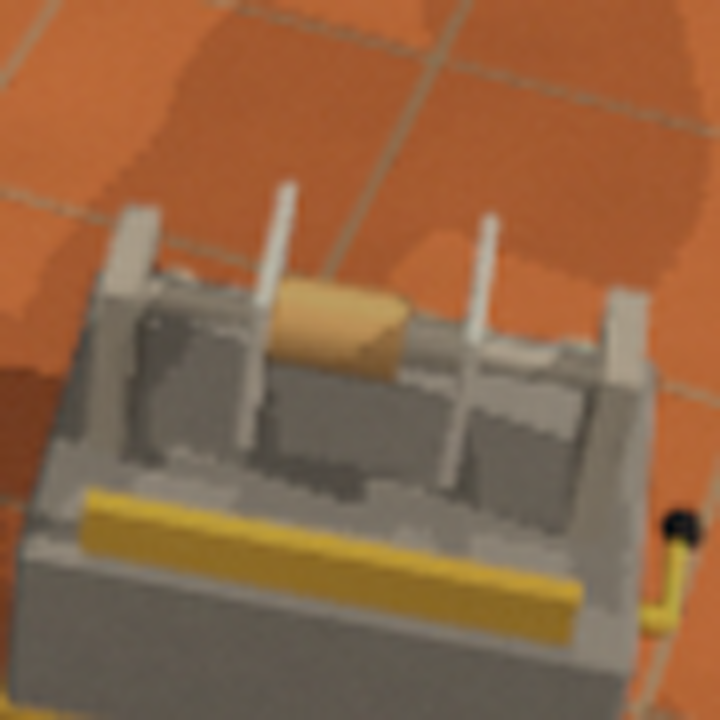

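View pics/t21.png

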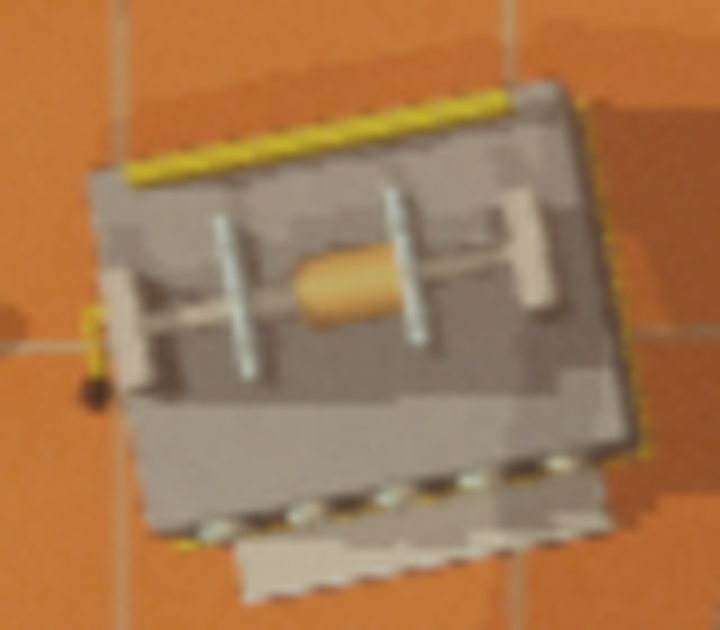

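The spindle sits level between the cheeks: axis at about 0.130, both noses equal, plates centred. The arm is clear, so I'm handing in.

```bash
python3 -c "
from workcell import order,ctrl
print(order.job_done(), ctrl.observe()['clock'])"
```

```text
the job is handed in; nothing more can be done
the job is handed in; nothing more can be done
```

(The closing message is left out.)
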